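Issue the sensor probes and set up the data logger

ROBOT

A 6-joint arm with a two-finger parallel gripper is mounted at the origin on the work surface. World frame = base frame: x ahead of the robot, y to its left, z up, the work surface at z = 0. Lengths are in mm, angles in degrees, forces in N, time in s.
With the tool pointing down it reaches from about 400 to 925 mm from the base axis. Payload 12.5 kg.
Tool frame: the origin (TCP) lies midway between the tips of the shut fingers; the grasp point (between the pads) lies 19 mm behind it; z points along the fingers, y is the direction in which the jaws open and shut (so a half turn about z gives the same grasp; the last joint's range is limited). The gripper opens to 95 mm and grips with 3 to 60 N. Pads are 20 mm wide; open, the fingers measure 119 mm over their backs; the gripper's body (75 mm by 180 mm) begins 59 mm behind the grasp point.
Start: joints at [-79.733, 28.126, 89.318, -0, 62.55, -6.05], TCP at [175.626, -599.835, 214.661] pointing down, gripper open.
Joint ranges: [-177.58, 177.58], [-47.91, 125.51], [2.72, 160], [-65.01, 245.01], [3.68, 167.84], [-153.87, 153.87]. Speed limits (degrees/s): [127.2, 127.2, 159.86, 180, 180, 180].

INTERFACE

Orientations are given as a 3x3 rotation matrix whose columns are the frame's x, y, z axes.
In Python, from station import * gives the robot as it stands.
- The arm moves only by the shell command python3 -m inch 'ROWS' [OPENING] [FORCE]. ROWS is JSON, a list of rows, each an object of numbers: "x", "y", "z": the shift along the tool's x, y, z in m; "ax", "ay", "az": the turn, a rotation vector about the tool's x, y, z in degrees. In form: [{"x": .., "y": .., "z": .., "ax": .., "ay": .., "az": ..}, ...]. A call has 1 to 12 rows; each row is the pose to reach, as a shift and turn from the pose commanded when the call began, along the tool's axes at that moment; what a row does not reach only later rows make up. A row lasts 1/10 s, in which the tool goes at most 50 mm and 8.59 degrees, less where a joint would pass 70% of its speed; a pose out of reach is approached as far as the arm can. A call with a gripper value outside its range is refused whole. OPENING is the gripper's target within -1 to 1 (fully open at 1, half-way at 0, shut at -1), set as the call begins (- or left out, the last holds). The fingers move at their own pace and stop on an object; FORCE is the grip in N (left out, the last holds). Time passes only in rows, so rows that repeat a pose let the fingers close. It gives the time, the measured TCP pose, the force and the opening at its end, in the units of the state.
- get_state(): the state, without advancing time (a new reading comes with each control period).
- capture(name): name is "scene" or "top"; returns a dict with "image" (384x512x3 uint8, red, green, blue), "K" (3x3 intrinsics, pixels), "D" ([k1, k2, p1, p2, k3] as OpenCV has them; the pictures are not rectified), "R" (3x3) and "t" (3): a world point X has camera coordinates R X + t. Camera axes: x right, y down, z forward; pixel columns grow to the right and rows downward; lengths in mm; the calibration is good to about 2 mm. A picture is of the moment at which its call begins. There is no depth.
- job_done(): hands the job in, once; it reports no verdict.
The state is a dict: "t": time; "qpos": joint angles; "qvel": joint speeds; "tau": joint torques, N m; "tool_pos": TCP position; "tcp_rot": TCP orientation; "wrist_force": force on the tool from outside, world axes, zero at the start; "moment": the same for the moment, N m; "gripper_width": opening from 0.0 (shut) to 1.0 (fully open).
Only numpy, scipy, OpenCV 4.12 (cv2) and the standard library are available. Lean on these libraries where they do the work, as an engineer would, in place of code of your own. Each camera call takes 0.05 s, during which the arm holds its last target. There are 200 camera calls.

TASK

Get the logging kit ready: first press the logger's ejector button fully down so that the old memory cartridge pops up, and put the cartridge in the small open cardboard carton; also ease every probe out of its tight cutout in the case with small twists, without dragging the case's loose insert up with it, and put the probes in the green seed tray, standing or lying. When all that is done, turn the logger's selector clockwise from off by one click for each probe that was in the case, leave it resting in that click, and do not disturb the other things on the bench.

Things in the scene. Friction and masses are not known exactly. Their poses are not given: they have to be found in the camera images.
- case: grey open sensor case, fixed, 176 mm square, 44 mm high; origin at the centre of its underside, z up. In it a black insert, 156 mm square, top 46 mm above the bench, with cutouts at x = +-31, y = +-31 mm; two or three of the four hold a probe. A handle 60 mm wide, top 36 mm up, stands 24 mm out of the -x side.
- insert (a joint): how far the case's loose insert is lifted, m; 0 = down, over 0.012 fails. It lifts at 7 to 9 N; pulling a probe straight out takes 9 to 14 N and drags it up. Twisting the probe about its upright axis, +-0.2 rad, 1/3 s a stroke, while lifting at about 6 mm/s (2 mm a stroke) frees the probe and the insert stays; if it rises, twist on the spot (or 1 mm lower) and it sinks.
- probe1_mid (a point): centre of sensor probe 1: 70 mm tall, 70 g; lower 36 mm a round steel shank, 26 mm diameter, upper 34 mm a white square head, 24 mm, sides along this frame's x and y; z from foot to head. Starts in the cutout at x = -31, y = -31 mm of the case, foot 9 mm above the bench, head wholly above the insert; free once lifted about 38 mm. Absent in some runs. 38 mm between neighbouring heads.
- probe2_mid (a point): centre of sensor probe 2: 70 mm tall, 70 g; lower 36 mm a round steel shank, 26 mm diameter, upper 34 mm a white square head, 24 mm, sides along this frame's x and y; z from foot to head. Starts in the cutout at x = -31, y = 31 mm of the case, foot 9 mm above the bench, head wholly above the insert; free once lifted about 38 mm. Absent in some runs. 38 mm between neighbouring heads.
- probe3_mid (a point): centre of sensor probe 3: 70 mm tall, 70 g; lower 36 mm a round steel shank, 26 mm diameter, upper 34 mm a white square head, 24 mm, sides along this frame's x and y; z from foot to head. Starts in the cutout at x = 31, y = -31 mm of the case, foot 9 mm above the bench, head wholly above the insert; free once lifted about 38 mm. Absent in some runs. 38 mm between neighbouring heads.
- probe4_mid (a point): centre of sensor probe 4: 70 mm tall, 70 g; lower 36 mm a round steel shank, 26 mm diameter, upper 34 mm a white square head, 24 mm, sides along this frame's x and y; z from foot to head. Starts in the cutout at x = 31, y = 31 mm of the case, foot 9 mm above the bench, head wholly above the insert; free once lifted about 38 mm. Absent in some runs. 38 mm between neighbouring heads.
- tray: green open seed tray, loose, 200 (x) x 160 (y) mm outside, 45 mm high, walls and floor 4 mm thick; origin at the centre of its underside, z up
- logger: grey data logger, fixed, 120 (x) x 195 (y) mm, top face 56 mm above the bench; origin at the centre of its underside. In its frame the ejector button is at x -5, y 12 mm, the cartridge slot at x 0, y 59.5 mm and the selector's axis at x -15, y -58 mm.
- ejector_top (a point): centre of the top face of the ejector button, a black upright cylinder of 22 mm diameter that stands 18 mm above the logger's top; it moves with the button
- ejector (a joint): how far the ejector button is pressed, m: 0 to 0.012 (end stop); past 0.010 counts as fully. About 6 N at first, 9 to 12 N at the bottom; it springs back. Fully pressed it pushes the cartridge up about 22 mm, where it stays, held lightly in the slot (about 2 N).
- cartridge_mid (a point): centre of the memory cartridge, a black block 14 (x) x 36 (y) x 44 (z) mm, 40 g, standing in the logger's slot, its top about level with the logger's top (1 mm lower) until it is ejected; z up
- carton: small open cardboard carton, loose, 95 x 95 mm outside, 38 mm high, walls and floor 3 mm; origin at the centre of its underside, z up
- selector (a joint): angle of the logger's click selector, rad: 0 = off, as at the start (pointer at the thick tick on the logger's -x side), growing clockwise from above, stop at 3.16. A click every 0.628 rad (36 degrees, a white tick each); let go, it springs into the nearest click; passing one takes about 0.07 N m.
- selector_grip (a point): point on the selector's axis at grip height: a black bar 44 mm long (this frame's x), 14 mm wide (y), top 15 mm above this point, foot 16 mm below it on a disc of 48 mm diameter. The frame turns with it, z up; at 0 its axes are parallel to the logger's. Pointer: white line on the bar's -x half.
- tape_roll: bystander, to be left alone: tape roll, loose on the bench; origin at the centre of its underside
- mains_adapter: bystander, to be left alone: mains adapter, loose on the bench; origin at the centre of its underside
- specimen_jar: bystander, to be left alone: specimen jar, loose on the bench; origin at the centre of its underside
- vial: bystander, to be left alone: glass vial, loose on the bench; origin at the centre of its underside
- flower_pot: bystander, to be left alone: flower pot, loose on the bench; origin at the centre of its underside
- screwdriver: bystander, to be left alone: screwdriver, loose on the bench; origin at the centre of its underside
Mind the look-alikes: they are no part of the job. Leave any purple look-alike of the part that bears probe3_mid alone.

How it is judged (in metres and radians):
On the way, in this order (a step that is already met when the one before it is completed fails the run):
1. the ejector button is pressed fully down (past 10 mm) (value of joint ejector above 0.01 m), for 0.05 s.
2. the cartridge is in the carton and every probe is in the tray (x of probe1_mid in the frame of tray between -0.096 and 0.096 m and y of probe1_mid in the frame of tray between -0.076 and 0.076 m and z of probe1_mid in the frame of tray between 0 and 0.05 m and x of probe2_mid in the frame of tray between -0.096 and 0.096 m and y of probe2_mid in the frame of tray between -0.076 and 0.076 m and z of probe2_mid in the frame of tray between 0 and 0.05 m and x of probe3_mid in the frame of tray between -0.096 and 0.096 m and y of probe3_mid in the frame of tray between -0.076 and 0.076 m and z of probe3_mid in the frame of tray between 0 and 0.05 m and x of probe4_mid in the frame of tray between -0.096 and 0.096 m and y of probe4_mid in the frame of tray between -0.076 and 0.076 m and z of probe4_mid in the frame of tray between 0 and 0.05 m and x of cartridge_mid in the frame of carton between -0.045 and 0.045 m and y of cartridge_mid in the frame of carton between -0.045 and 0.045 m and z of cartridge_mid in the frame of carton between 0 and 0.04 m), for 0.2 s.
3. the selector rests at as many clicks from off as there were probes ((value of joint selector between 1.1066 and 1.4066 rad or value of joint selector between 1.7349 and 2.0349 rad) and (value of joint selector above 1.7349 rad or (height (world z) of each of probe1_mid, probe2_mid below -5 m and value of joint insert above -1 m) or (height (world z) of each of probe1_mid, probe3_mid below -5 m and value of joint insert above -1 m) or (height (world z) of each of probe1_mid, probe4_mid below -5 m and value of joint insert above -1 m) or (height (world z) of each of probe2_mid, probe3_mid below -5 m and value of joint insert above -1 m) or (height (world z) of each of probe2_mid, probe4_mid below -5 m and value of joint insert above -1 m) or (height (world z) of each of probe3_mid, probe4_mid below -5 m and value of joint insert above -1 m)) and (value of joint selector below 1.4066 rad or not ((height (world z) of each of probe1_mid, probe2_mid below -5 m and value of joint insert above -1 m) or (height (world z) of each of probe1_mid, probe3_mid below -5 m and value of joint insert above -1 m) or (height (world z) of each of probe1_mid, probe4_mid below -5 m and value of joint insert above -1 m) or (height (world z) of each of probe2_mid, probe3_mid below -5 m and value of joint insert above -1 m) or (height (world z) of each of probe2_mid, probe4_mid below -5 m and value of joint insert above -1 m) or (height (world z) of each of probe3_mid, probe4_mid below -5 m and value of joint insert above -1 m))) and velocity of joint selector between -0.1 and 0.1 rad/s), for 0.2 s.
At the end, for the whole second after the job is handed in: Every probe lies or stands within the tray (centre under 50 mm up), the cartridge within the carton (centre under 40 mm up), both upright, all at rest; the selector within 0.15 rad of the click numbered as the probes in this run; the insert down within 4 mm (all of step 2 and (value of joint selector between 1.1066 and 1.4066 rad or value of joint selector between 1.7349 and 2.0349 rad) and (value of joint selector above 1.7349 rad or (height (world z) of each of probe1_mid, probe2_mid below -5 m and value of joint insert above -1 m) or (height (world z) of each of probe1_mid, probe3_mid below -5 m and value of joint insert above -1 m) or (height (world z) of each of probe1_mid, probe4_mid below -5 m and value of joint insert above -1 m) or (height (world z) of each of probe2_mid, probe3_mid below -5 m and value of joint insert above -1 m) or (height (world z) of each of probe2_mid, probe4_mid below -5 m and value of joint insert above -1 m) or (height (world z) of each of probe3_mid, probe4_mid below -5 m and value of joint insert above -1 m)) and (value of joint selector below 1.4066 rad or not ((height (world z) of each of probe1_mid, probe2_mid below -5 m and value of joint insert above -1 m) or (height (world z) of each of probe1_mid, probe3_mid below -5 m and value of joint insert above -1 m) or (height (world z) of each of probe1_mid, probe4_mid below -5 m and value of joint insert above -1 m) or (height (world z) of each of probe2_mid, probe3_mid below -5 m and value of joint insert above -1 m) or (height (world z) of each of probe2_mid, probe4_mid below -5 m and value of joint insert above -1 m) or (height (world z) of each of probe3_mid, probe4_mid below -5 m and value of joint insert above -1 m))) and value of joint insert below 0.004 m and angle between each of tray, carton's own z axis and vertical below 0.1 rad and linear speed of each of probe1, probe2, probe3, probe4, cartridge, tray, carton below 0.02 m/s); the robot touches nothing.
It fails at once if the insert is dragged more than 12 mm up out of the case (value of joint insert above 0.012 m).
It fails at once if a bystander is moved more than 30 mm (distance of any of tape_roll, mains_adapter, specimen_jar, vial, flower_pot, screwdriver from where it was at the start of the episode above 0.03 m).
Of probe1, probe2, probe3, probe4 only 2 to 3 are there at a start; the rules pass over those that are not, and their reading is None.
At some moment in a run one of tray, carton may be knocked a few centimetres aside while the robot is not near it.
Once in a run the grip may slacken for a moment while it holds something.
It also fails if it takes over 210 s, if anything falls off the work surface, if the arm or the gripper's body presses on something with over 40 N, if the wrist force passes 120 N, or if a joint passes its speed limit or range.

## Working session

There is one attempt and no reset: what is moved stays moved. The work goes in short steps, Python scripts to look and compute and a shell command to move; the robot and the scene stay as the last step left them, time stands still between calls to the robot, and variables do not carry over. Pictures are saved under pics/ and viewed, about 12 in all and at most 16, crops included, and the job is handed in when it is done.

```bash
mkdir -p pics; ls; cat > h.py <<'E'
from station import *
import numpy as np, cv2
def cap(name,fn=None):
    c=capture(name)
    for k in("K","D","R","t"): c[k]=np.array(c[k],float)
    if fn: cv2.imwrite('pics/'+fn,np.array(c["image"])[:,:,::-1])
    return c
def w(c,uv,z):
    "pixels at height z -> world"
    n=cv2.undistortPoints(np.array(uv,float).reshape(-1,1,2),c["K"],c["D"]).reshape(-1,2)
    d=np.c_[n,np.ones(len(n))]@c["R"]; o=-c["R"].T@c["t"]
    z=np.broadcast_to(z,len(n))
    return o+d*((z-o[2])/d[:,2])[:,None]
def px(c,X):
    return cv2.projectPoints(np.array(X,float).reshape(-1,1,3),cv2.Rodrigues(c["R"])[0],c["t"],c["K"],c["D"])[0].reshape(-1,2)
E
python3 - <<'E'
from h import *
np.set_printoptions(precision=3,suppress=True)
for n in("top","scene"):
    c=cap(n); print(n,-c["R"].T@c["t"]); print(c["R"])
    cv2.imwrite(f'pics/{n}0.png',cv2.resize(np.array(c["image"])[:,:,::-1],(800,600),interpolation=cv2.INTER_CUBIC))
print(get_state())
E
```

```text
pics
top [ 538.267    1.364 1036.111]
[[-0.026 -1.    -0.009]
 [-0.997  0.026 -0.072]
 [ 0.073  0.007 -0.997]]
scene [1331.493  312.824  784.981]
[[-0.409  0.912  0.011]
 [ 0.607  0.281 -0.744]
 [-0.682 -0.298 -0.668]]
{'t': 0.1, 'qpos': array([-79.734,  28.161,  89.347,   0.001,  62.549,  -6.052]), 'qvel': array([-0.057, -0.072, -0.034,  0.003,  0.012,  0.123]), 'tau': array([  0.005, -61.362, -25.861,   0.069,   0.047,  -0.   ]), 'tool_pos': array([ 175.576, -599.609,  214.122]), 'tcp_rot': array([[ 0.96 ,  0.281, -0.   ],
       [ 0.281, -0.96 ,  0.001],
       [ 0.   , -0.001, -1.   ]]), 'wrist_force': array([0.491, 0.067, 0.655]), 'moment': array([-0.009,  0.001, -0.017]), 'gripper_width': 1.0002656177879523}
```

View pics/top0.png

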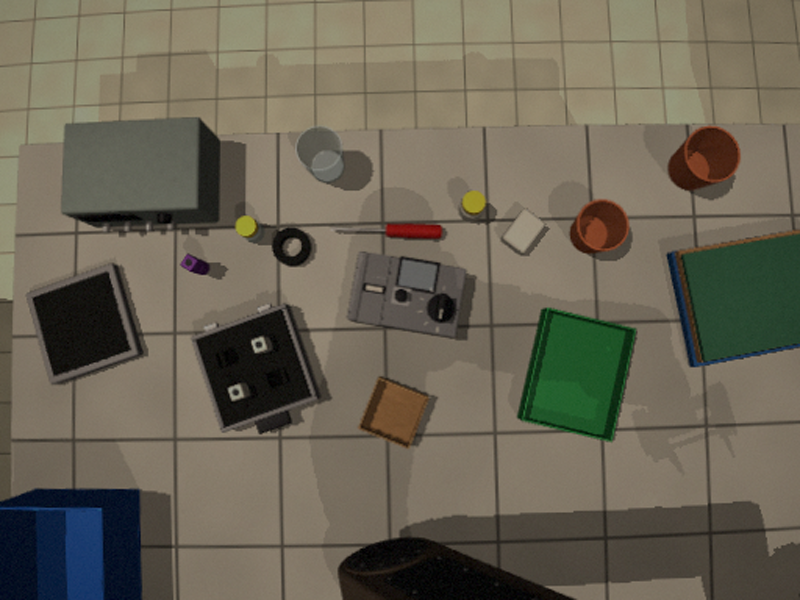

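View pics/scene0.png

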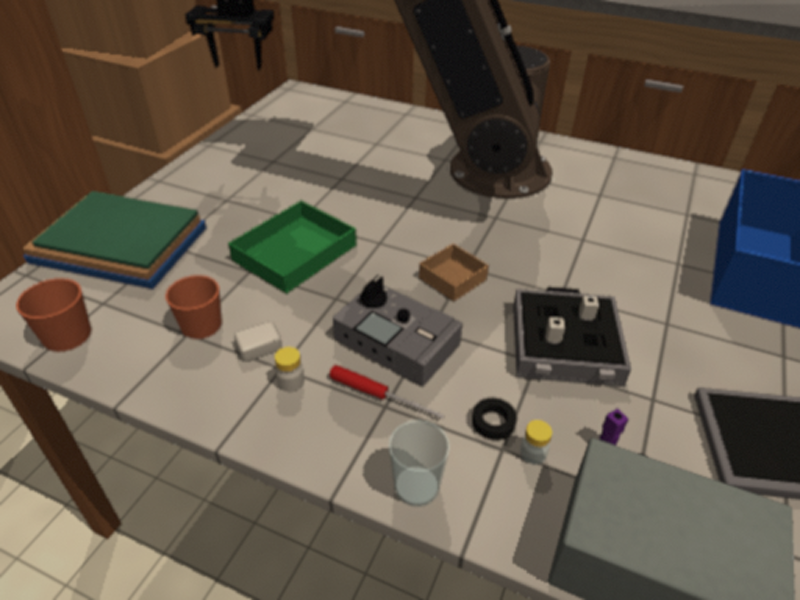

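The top view shows the case with two probes, at (261,344) and (238,391). The empty dark tray-like case at (85,322) and the purple probe at (195,263) are look-alikes. The logger is at (410,295), the carton at (395,410) and the tray at (577,375). I'll enlarge these to measure them.

```bash
python3 - <<'E'
from h import *
c=cap("top")
im=np.array(c["image"])[:,:,::-1]
cv2.imwrite('pics/crop1.png',cv2.resize(im[152:292,118:308],(760,560),interpolation=cv2.INTER_CUBIC))
E
```

```text
(no output)
```

View pics/crop1.png

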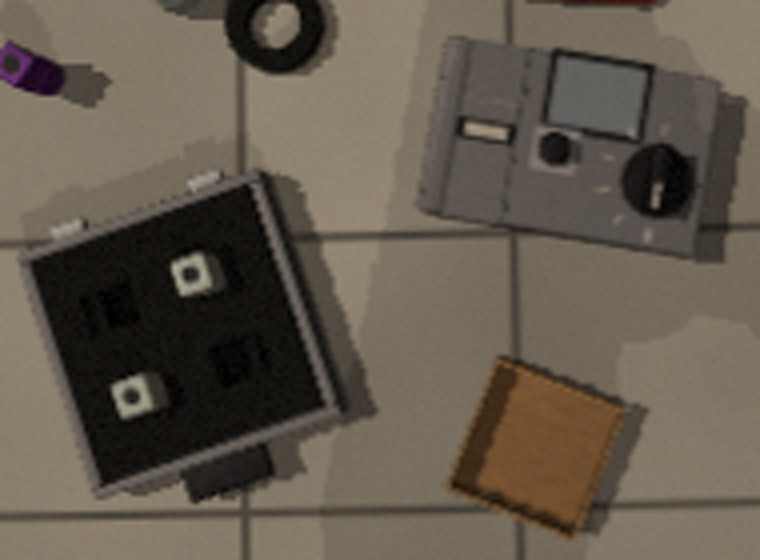

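```bash
cat >> h.py <<'E'
def fit(local,world):
    a=np.array(local,float)[:,:2];b=np.array(world,float)[:,:2]
    am,bm=a.mean(0),b.mean(0);A=a-am;B=b-bm
    th=np.arctan2((A[:,0]*B[:,1]-A[:,1]*B[:,0]).sum(),(A*B).sum())
    R=np.array([[np.cos(th),-np.sin(th)],[np.sin(th),np.cos(th)]])
    o=bm-R@am; return o,np.degrees(th),R,np.linalg.norm(A@R.T-B,axis=1)
E
cat > m.py <<'E'
from h import *
np.set_printoptions(precision=1,suppress=True)
c=cap("top")
def C(p): return (np.array(p,float)+.5)/4-.5+np.array([118,152])
W=w(c,C([(260,173),(22,256),(98,494),(342,408)]),44)
o,th,R,e=fit([(88,-88),(88,88),(-88,88),(-88,-88)],W); print("case",o,th,e)
for n,l in(("p2",(-31,31)),("p3",(31,-31))): print(n,o+R@l)
print("heads px p3,p2",w(c,C([(190,274),(131,397)]),79)[:,:2])
L=[(-60,-97.5),(60,-97.5),(-5,12),(0,59.5),(-60,97.5)]
W=w(c,C([(693,257),(722,82),(555,148),(487,131),(420,212)]),[56,56,74,56,56])
o,th,R,e=fit(L,W);print("logger",o,th,e,'\n')
for n,l in(("btn",(-5,12)),("slot",(0,59.5)),("sel",(-15,-58))): print(n,o+R@l)
print("sel bar px",w(c,C([(657,178)]),90))
W=w(c,C([(500,358),(625,406),(574,538),(448,488)]),38)
o,th,R,e=fit([(47,47),(47,-47),(-47,-47),(-47,47)],W);print("carton",o,th,e)
T=np.array([(546,308),(636,328),(612,440),(518,418)])/1.5625
o,th,R,e=fit([(100,80),(100,-80),(-100,-80),(-100,80)],w(c,T,45));print("tray",o,th,e)
B=np.array([(300,145),(248,227),(293,246),(440,232),(474,205),(523,230),(600,228),(192,263)])/1.5625
print(w(c,B,30)[:,:2])
E
python3 m.py
```

```text
case [516.5 273.1] 17.966476901031115 [4.8 3.9 3.8 4.1]
p2 [477.5 293. ]
p3 [555.6 253.1]
heads px p3,p2 [[554.9 256.3]
 [476.1 295.9]]
logger [634.2   6.5] -10.677333042757015 [5.9 5.  2.4 2.8 5.5] 

btn [631.5  19.2]
slot [645.2  65. ]
sel [608.7 -47.7]
sel bar px [[608.7 -48.4  90. ]]
carton [433.8  34.7] -22.805147161494176 [2.3 2.  1.9 1.6]
tray [ 491.  -283.9] -15.234688456254702 [4.  1.1 3.3 4.1]
[[ 911.2  191.9]
 [ 764.   286.2]
 [ 727.3  205.7]
 [ 744.9  -54.8]
 [ 791.9 -116.6]
 [ 744.8 -201.7]
 [ 745.3 -339.3]
 [ 702.4  387.4]]
```

Probes 2 and 3 are present, so the selector needs two clicks. The first job is to close the gripper and move it above the button.

```bash
cat > go.py <<'E'
import sys
from h import *
s=get_state(); a=[float(v) for v in sys.argv[1:]]
R=np.array(s["tcp_rot"]);p=np.array(s["tool_pos"])
yaw=np.degrees(np.arctan2(R[1,0],R[0,0]))
print("t",round(s["t"],1),"pos",p.round(1),"yaw",round(yaw,1),"j",np.round(s["qpos"],0),"F",np.round(s["wrist_force"],1),"w",round(s["gripper_width"]*95,1))
if a:
    d=R.T@(np.array(a[:3])-p)/1000; print("shift",d.round(4))
    if len(a)>3: print("az",round((yaw-a[3]+90)%180-90,1),"tilt",np.degrees(np.arccos(-R[2,2])).round(2))
E
python3 -m inch '[{"x":0.2,"y":-0.15},{"x":0.61,"y":-0.466},{"x":0.61,"y":-0.466},{"x":0.61,"y":-0.466},{"x":0.61,"y":-0.466},{"x":0.61,"y":-0.466},{"x":0.61,"y":-0.466},{"x":0.61,"y":-0.466},{"x":0.61,"y":-0.466},{"x":0.61,"y":-0.466},{"x":0.61,"y":-0.466},{"x":0.61,"y":-0.466}]' -1 30
python3 go.py 631 19.5 95 16
```

```text
t 0.2 pos [ 175.6 -599.7  214.3] yaw 16.3 j [-80.  28.  89.  -0.  63.  -6.] F [-1.   0.3 -0.7] w 95.0
shift [ 0.611  -0.4663  0.1196]
az 0.3 tilt 0.04invalid input
```

```bash
python3 -m inch '[{"x":0.61,"y":-0.466,"z":0,"ax":0,"ay":0,"az":0},{"x":0.61,"y":-0.466,"z":0,"ax":0,"ay":0,"az":0},{"x":0.61,"y":-0.466,"z":0,"ax":0,"ay":0,"az":0},{"x":0.61,"y":-0.466,"z":0,"ax":0,"ay":0,"az":0},{"x":0.61,"y":-0.466,"z":0,"ax":0,"ay":0,"az":0},{"x":0.61,"y":-0.466,"z":0,"ax":0,"ay":0,"az":0},{"x":0.61,"y":-0.466,"z":0,"ax":0,"ay":0,"az":0},{"x":0.61,"y":-0.466,"z":0,"ax":0,"ay":0,"az":0},{"x":0.61,"y":-0.466,"z":0,"ax":0,"ay":0,"az":0},{"x":0.61,"y":-0.466,"z":0,"ax":0,"ay":0,"az":0},{"x":0.61,"y":-0.466,"z":0,"ax":0,"ay":0,"az":0},{"x":0.61,"y":-0.466,"z":0,"ax":0,"ay":0,"az":0}]' -1 30
python3 go.py 631 19.5 95 16
```

```text
t: 1.4
tool_pos: [531.8, -114.3, 214.7]
tcp_rot: [[0.96, 0.281, 0.0], [0.281, -0.96, -0.0], [0.0, 0.0, -1.0]]
wrist_force: [-0.2, -1.3, -0.1]
gripper_width: 0.047
t 1.4 pos [ 531.8 -114.3  214.7] yaw 16.3 j [-19.  22. 101.  -0.  58.  55.] F [-0.2 -1.3 -0.1] w 4.5
shift [ 0.1328 -0.1006  0.1197]
az 0.3 tilt 0.01
```

```bash
python3 -m inch '[{"x":0.133,"y":-0.1005,"z":0.05,"ax":0,"ay":0,"az":0},{"x":0.133,"y":-0.1005,"z":0.05,"ax":0,"ay":0,"az":0},{"x":0.133,"y":-0.1005,"z":0.05,"ax":0,"ay":0,"az":0},{"x":0.133,"y":-0.1005,"z":0.08,"ax":0,"ay":0,"az":0},{"x":0.133,"y":-0.1005,"z":0.11,"ax":0,"ay":0,"az":0},{"x":0.133,"y":-0.1005,"z":0.12,"ax":0,"ay":0,"az":0},{"x":0.133,"y":-0.1005,"z":0.12,"ax":0,"ay":0,"az":0},{"x":0.133,"y":-0.1005,"z":0.12,"ax":0,"ay":0,"az":0}]' -1 30
python3 go.py 631 19.5 62 16
python3 - <<'E'
from h import *
a=np.array(cap("top")["image"])[152:292,190:310,::-1]; b=np.array(cap("scene")["image"])[160:260,190:310,::-1]
a=cv2.resize(a,None,fx=3.3,fy=3.3,interpolation=2);b=cv2.resize(b,None,fx=3.3,fy=3.3,interpolation=2)
b=cv2.copyMakeBorder(b,0,a.shape[0]-b.shape[0],0,0,0)
cv2.imwrite('pics/b1.png',np.hstack([a,b]))
E
```

```text
t: 2.2
tool_pos: [630.8, 16.9, 95.9]
tcp_rot: [[0.96, 0.28, 0.001], [0.28, -0.96, -0.0], [0.001, 0.001, -1.0]]
wrist_force: [0.1, 0.5, 0.8]
gripper_width: 0.003
t 2.2 pos [630.8  16.9  95.9] yaw 16.3 j [-4. 36. 95. -0. 49. 69.] F [0.1 0.5 0.8] w 0.3
shift [ 0.0009 -0.0024  0.0339]
az 0.3 tilt 0.08
```

View pics/b1.png

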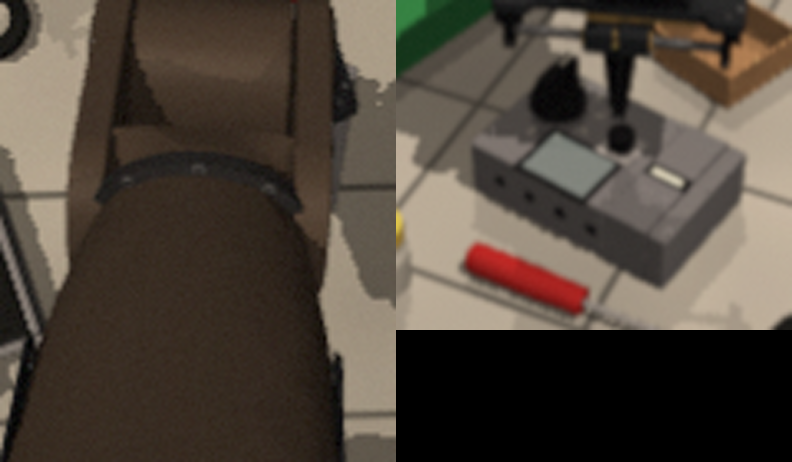

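The closed fingers sit just above the button, at (620,100) against the button at (620,135). Pressing now.

```bash
python3 -m inch '[{"x":0.001,"y":-0.002,"z":0.008,"ax":0,"ay":0,"az":0},{"x":0.001,"y":-0.002,"z":0.016,"ax":0,"ay":0,"az":0},{"x":0.001,"y":-0.002,"z":0.020,"ax":0,"ay":0,"az":0},{"x":0.001,"y":-0.002,"z":0.024,"ax":0,"ay":0,"az":0},{"x":0.001,"y":-0.002,"z":0.027,"ax":0,"ay":0,"az":0},{"x":0.001,"y":-0.002,"z":0.030,"ax":0,"ay":0,"az":0},{"x":0.001,"y":-0.002,"z":0.032,"ax":0,"ay":0,"az":0},{"x":0.001,"y":-0.002,"z":0.033,"ax":0,"ay":0,"az":0},{"x":0.001,"y":-0.002,"z":0.033,"ax":0,"ay":0,"az":0}]'
```

```text
t: 3.2
tool_pos: [630.4, 19.7, 62.3]
tcp_rot: [[0.96, 0.281, -0.0], [0.281, -0.96, -0.0], [-0.0, 0.0, -1.0]]
wrist_force: [-3.8, 0.8, 9.6]
gripper_width: 0.007
```

```bash
python3 -m inch '[{"x":0,"y":0,"z":0.001,"ax":0,"ay":0,"az":0},{"x":0,"y":0,"z":0.002,"ax":0,"ay":0,"az":0},{"x":0,"y":0,"z":0.002,"ax":0,"ay":0,"az":0}]'
python3 -m inch '[{"x":0,"y":0,"z":-0.03,"ax":0,"ay":0,"az":0},{"x":0,"y":0,"z":-0.07,"ax":0,"ay":0,"az":0},{"x":-0.1,"y":-0.1,"z":-0.1,"ax":0,"ay":0,"az":0},{"x":-0.1,"y":-0.1,"z":-0.1,"ax":0,"ay":0,"az":0},{"x":-0.1,"y":-0.1,"z":-0.1,"ax":0,"ay":0,"az":0},{"x":-0.1,"y":-0.1,"z":-0.1,"ax":0,"ay":0,"az":0}]' 0
python3 go.py
python3 - <<'E'
from h import *
b=np.array(cap("scene")["image"])[170:290,190:410,::-1]
cv2.imwrite('pics/b2.png',cv2.resize(b,None,fx=3.3,fy=3.3,interpolation=2))
E
```

```text
t: 3.5
tool_pos: [630.5, 19.7, 62.1]
tcp_rot: [[0.96, 0.281, 0.001], [0.281, -0.96, -0.0], [0.001, 0.0, -1.0]]
wrist_force: [-10.4, 1.1, 28.4]
gripper_width: 0.007
t: 4.1
tool_pos: [502.9, 89.4, 160.7]
tcp_rot: [[0.959, 0.283, -0.001], [0.283, -0.959, 0.0], [-0.001, -0.0, -1.0]]
wrist_force: [0.4, -0.9, 0.4]
gripper_width: 0.454
t 4.1 pos [502.9  89.4 160.7] yaw 16.4 j [  3.  23. 109.   0.  48.  76.] F [ 0.4 -0.9  0.4] w 43.1
```

View pics/b2.png

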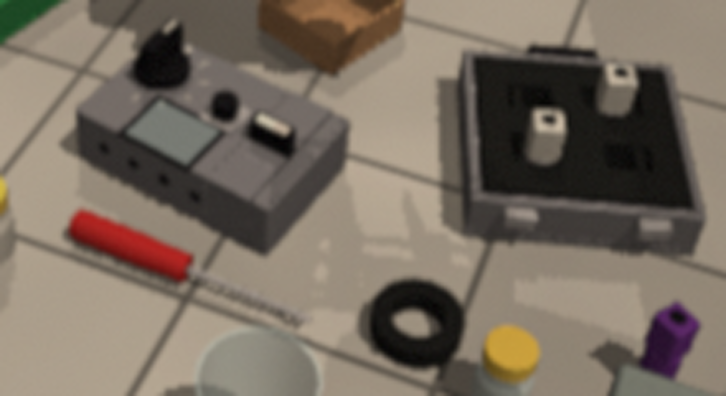

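```bash
python3 - <<'E'
from h import *
c=cap("scene"); print(w(c,[(190+272/3.3,170+122/3.3)],77))
E
python3 go.py 645.5 65 100 79.3
```

```text
[[645.2899154  63.7602868  77.       ]]
t 4.2 pos [506.7  87.9 160.1] yaw 16.4 j [  2.  23. 108.  -0.  48.  76.] F [-0.5  0.   0.2] w 46.5
shift [0.1266 0.0611 0.0603]
az -62.9 tilt 0.08
```

```bash
python3 -m inch '[{"x":0.03,"y":0.015,"z":0,"ax":0,"ay":0,"az":-8},{"x":0.06,"y":0.03,"z":0,"ax":0,"ay":0,"az":-16},{"x":0.09,"y":0.045,"z":0,"ax":0,"ay":0,"az":-24},{"x":0.12,"y":0.06,"z":0,"ax":0,"ay":0,"az":-32},{"x":0.1265,"y":0.0615,"z":0.02,"ax":0,"ay":0,"az":-40},{"x":0.1265,"y":0.0615,"z":0.04,"ax":0,"ay":0,"az":-48},{"x":0.1265,"y":0.0615,"z":0.06,"ax":0,"ay":0,"az":-56},{"x":0.1265,"y":0.0615,"z":0.06,"ax":0,"ay":0,"az":-63},{"x":0.1265,"y":0.0615,"z":0.06,"ax":0,"ay":0,"az":-63},{"x":0.1265,"y":0.0615,"z":0.06,"ax":0,"ay":0,"az":-63}]' 0
python3 go.py 645.3 64.5 58.5 79.3
```

```text
t: 5.2
tool_pos: [646.0, 63.5, 99.2]
tcp_rot: [[0.19, 0.982, 0.0], [0.982, -0.19, -0.0], [-0.0, 0.0, -1.0]]
wrist_force: [-0.1, -0.0, 0.3]
gripper_width: 0.5
t 5.2 pos [646.   63.5  99.2] yaw 79.1 j [-0. 37. 92. -0. 51. 11.] F [-0.1 -0.   0.3] w 47.5
shift [ 0.0008 -0.0009  0.0407]
az -0.2 tilt 0.01
```

```bash
python3 -m inch '[{"x":0.001,"y":0,"z":0.015,"ax":0,"ay":0,"az":0},{"x":0.001,"y":0,"z":0.03,"ax":0,"ay":0,"az":0},{"x":0.001,"y":0,"z":0.04,"ax":0,"ay":0,"az":0},{"x":0.001,"y":0,"z":0.0405,"ax":0,"ay":0,"az":0},{"x":0.001,"y":0,"z":0.0405,"ax":0,"ay":0,"az":0}]' 0
python3 -m inch '[{"x":0,"y":0,"z":0,"ax":0,"ay":0,"az":0},{"x":0,"y":0,"z":0,"ax":0,"ay":0,"az":0},{"x":0,"y":0,"z":0,"ax":0,"ay":0,"az":0},{"x":0,"y":0,"z":0,"ax":0,"ay":0,"az":0},{"x":0,"y":0,"z":0,"ax":0,"ay":0,"az":0},{"x":0,"y":0,"z":0,"ax":0,"ay":0,"az":0},{"x":0,"y":0,"z":0,"ax":0,"ay":0,"az":0},{"x":0,"y":0,"z":0,"ax":0,"ay":0,"az":0}]' -1 25
python3 -m inch '[{"x":0,"y":0,"z":-0.004,"ax":0,"ay":0,"az":0},{"x":0,"y":0,"z":-0.01,"ax":0,"ay":0,"az":0},{"x":0,"y":0,"z":-0.02,"ax":0,"ay":0,"az":0},{"x":0,"y":0,"z":-0.03,"ax":0,"ay":0,"az":0},{"x":0,"y":0,"z":-0.045,"ax":0,"ay":0,"az":0},{"x":0,"y":0,"z":-0.07,"ax":0,"ay":0,"az":0},{"x":0,"y":0,"z":-0.09,"ax":0,"ay":0,"az":0},{"x":0,"y":0,"z":-0.09,"ax":0,"ay":0,"az":0}]'
python3 go.py 434 35 110 67
python3 - <<'E'
from h import *
b=np.array(cap("scene")["image"])[130:270,190:410,::-1]
cv2.imwrite('pics/b3.png',cv2.resize(b,None,fx=3.3,fy=3.3,interpolation=2))
E
```

```text
t: 5.7
tool_pos: [645.4, 65.1, 58.7]
tcp_rot: [[0.186, 0.983, -0.001], [0.983, -0.186, -0.0], [-0.0, -0.001, -1.0]]
wrist_force: [0.2, 0.1, 0.1]
gripper_width: 0.494
t: 6.5
tool_pos: [645.9, 65.0, 59.4]
tcp_rot: [[0.185, 0.983, 0.001], [0.983, -0.185, -0.0], [0.0, 0.001, -1.0]]
wrist_force: [2.7, -0.5, 1.3]
gripper_width: 0.144
t: 7.3
tool_pos: [646.2, 65.2, 152.5]
tcp_rot: [[0.185, 0.983, 0.004], [0.983, -0.185, -0.0], [0.001, 0.004, -1.0]]
wrist_force: [0.6, 0.6, 0.6]
gripper_width: 0.142
t 7.3 pos [646.2  65.2 152.5] yaw 79.3 j [-0. 34. 90. -0. 57. 11.] F [0.6 0.6 0.6] w 13.4
shift [-0.069  -0.2032  0.0416]
az 12.3 tilt 0.24
```

View pics/b3.png

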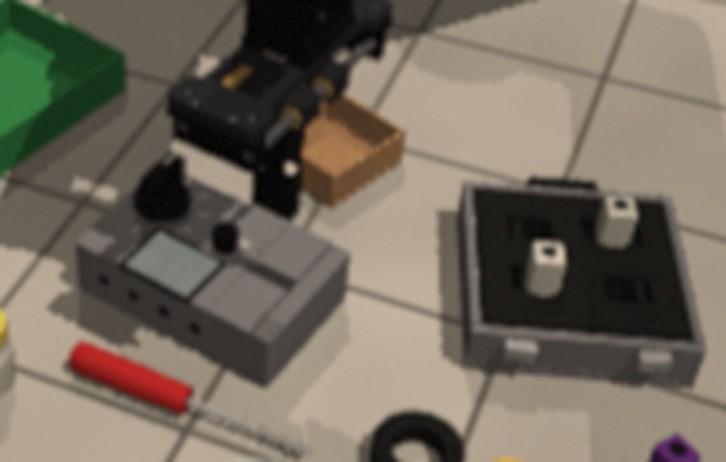

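```bash
python3 -m inch '[{"x":-0.015,"y":-0.04,"z":0,"ax":0,"ay":0,"az":3},{"x":-0.03,"y":-0.085,"z":0,"ax":0,"ay":0,"az":6},{"x":-0.045,"y":-0.13,"z":0,"ax":0,"ay":0,"az":9},{"x":-0.06,"y":-0.17,"z":0.01,"ax":0,"ay":0,"az":12},{"x":-0.069,"y":-0.203,"z":0.03,"ax":0,"ay":0,"az":12.3},{"x":-0.069,"y":-0.203,"z":0.042,"ax":0,"ay":0,"az":12.3},{"x":-0.069,"y":-0.203,"z":0.06,"ax":0,"ay":0,"az":12.3},{"x":-0.069,"y":-0.203,"z":0.06,"ax":0,"ay":0,"az":12.3}]'
python3 go.py 434 35 33 67
```

```text
t: 8.15
tool_pos: [431.7, 35.0, 87.4]
tcp_rot: [[0.391, 0.921, -0.004], [0.921, -0.391, 0.0], [-0.002, -0.004, -1.0]]
wrist_force: [-0.5, 0.3, -0.5]
gripper_width: 0.145
t 8.2 pos [431.7  35.   87.4] yaw 67.0 j [ -4.  25. 123.  -0.  33.  19.] F [-0.5  0.3 -0.5] w 13.8
shift [0.001  0.0023 0.0543]
az 0.0 tilt 0.25
```

```bash
python3 -m inch '[{"x":0,"y":0,"z":0.02,"ax":0,"ay":0,"az":0},{"x":0,"y":0,"z":0.035,"ax":0,"ay":0,"az":0},{"x":0,"y":0,"z":0.045,"ax":0,"ay":0,"az":0},{"x":0,"y":0,"z":0.054,"ax":0,"ay":0,"az":0},{"x":0,"y":0,"z":0.055,"ax":0,"ay":0,"az":0}]'
python3 -m inch '[{"x":0,"y":0,"z":0,"ax":0,"ay":0,"az":0},{"x":0,"y":0,"z":0,"ax":0,"ay":0,"az":0},{"x":0,"y":0,"z":0,"ax":0,"ay":0,"az":0},{"x":0,"y":0,"z":-0.02,"ax":0,"ay":0,"az":0},{"x":0,"y":0,"z":-0.05,"ax":0,"ay":0,"az":0},{"x":0,"y":0,"z":-0.1,"ax":0,"ay":0,"az":0},{"x":0,"y":0,"z":-0.13,"ax":0,"ay":0,"az":0},{"x":0,"y":0,"z":-0.13,"ax":0,"ay":0,"az":0}]' -0.4
python3 go.py 476.8 293.5 125 18
```

```text
t: 8.65
tool_pos: [433.0, 34.9, 33.5]
tcp_rot: [[0.39, 0.921, -0.001], [0.921, -0.39, 0.0], [-0.0, -0.001, -1.0]]
wrist_force: [-0.4, 0.2, -0.5]
gripper_width: 0.147
t: 9.45
tool_pos: [434.7, 34.9, 167.9]
tcp_rot: [[0.39, 0.921, 0.007], [0.921, -0.39, -0.001], [0.002, 0.007, -1.0]]
wrist_force: [-0.3, -0.7, -1.1]
gripper_width: 0.299
t 9.4 pos [434.7  34.9 167.9] yaw 67.0 j [ -4.  17. 118.  -0.  45.  19.] F [-0.3 -0.7 -1.1] w 28.4
shift [ 0.2544 -0.0625  0.043 ]
az 49.0 tilt 0.43
```

```bash
python3 - <<'E'
from h import *
c=cap("scene"); print(w(c,[(190+620/3.3,130+207/3.3),(190+547/3.3,130+249/3.3)],79))
a=np.array(c["image"])[140:220,230:330,::-1];b=np.array(cap("top")["image"])[190:290,120:300,::-1]
a=cv2.resize(a,(400,320),interpolation=2);b=cv2.resize(b,(576,320),interpolation=2)
cv2.imwrite('pics/b4.png',cv2.resize(np.hstack([a,b]),(800,262)))
E
python3 go.py 477 294 125 108
```

```text
[[480.51345733 296.68573475  79.        ]
 [552.97869826 255.05964242  79.        ]]
t 9.6 pos [433.2  34.9 164.5] yaw 67.0 j [ -4.  17. 118.  -0.  45.  19.] F [-0.3 -0.2 -0.3] w 28.8
shift [ 0.2556 -0.0609  0.0395]
az -41.0 tilt 0.1
```

View pics/b4.png

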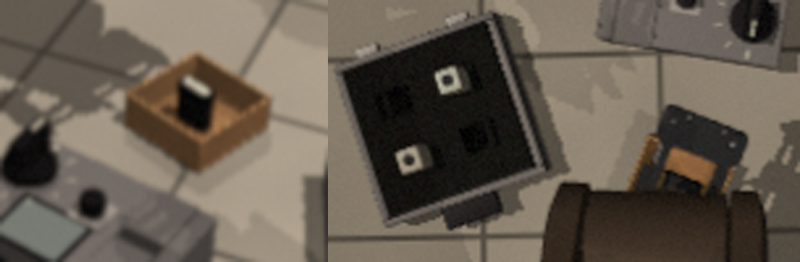

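The cartridge stands in the carton at (197,100). Next is probe 2.

```bash
python3 -m inch '[{"x":0.04,"y":-0.01,"z":0,"ax":0,"ay":0,"az":-7},{"x":0.085,"y":-0.02,"z":0,"ax":0,"ay":0,"az":-14},{"x":0.13,"y":-0.03,"z":0,"ax":0,"ay":0,"az":-21},{"x":0.175,"y":-0.04,"z":0,"ax":0,"ay":0,"az":-28},{"x":0.22,"y":-0.05,"z":0,"ax":0,"ay":0,"az":-35},{"x":0.2565,"y":-0.061,"z":0.02,"ax":0,"ay":0,"az":-41},{"x":0.2565,"y":-0.061,"z":0.04,"ax":0,"ay":0,"az":-41},{"x":0.2565,"y":-0.061,"z":0.06,"ax":0,"ay":0,"az":-41},{"x":0.2565,"y":-0.061,"z":0.06,"ax":0,"ay":0,"az":-41}]' 0
python3 go.py 477.5 295 50 108
```

```text
t: 10.45
tool_pos: [475.3, 294.3, 100.2]
tcp_rot: [[-0.31, 0.951, -0.006], [0.951, 0.31, -0.003], [-0.001, -0.007, -1.0]]
wrist_force: [1.1, -0.3, -0.3]
gripper_width: 0.499
t 10.4 pos [475.3 294.3 100.2] yaw 108.1 j [ 25.  31. 105.  -0.  44.   7.] F [ 1.1 -0.3 -0.3] w 47.4
shift [0.     0.0026 0.0502]
az 0.1 tilt 0.4
```

```bash
python3 -m inch '[{"x":0,"y":0.0015,"z":0.02,"ax":0,"ay":0,"az":0},{"x":0,"y":0.0015,"z":0.035,"ax":0,"ay":0,"az":0},{"x":0,"y":0.0015,"z":0.045,"ax":0,"ay":0,"az":0},{"x":0,"y":0.0015,"z":0.05,"ax":0,"ay":0,"az":0},{"x":0,"y":0.0015,"z":0.05,"ax":0,"ay":0,"az":0}]' 0
python3 -m inch '[{"x":0,"y":0,"z":0,"ax":0,"ay":0,"az":0},{"x":0,"y":0,"z":0,"ax":0,"ay":0,"az":0},{"x":0,"y":0,"z":0,"ax":0,"ay":0,"az":0},{"x":0,"y":0,"z":0,"ax":0,"ay":0,"az":0},{"x":0,"y":0,"z":0,"ax":0,"ay":0,"az":0},{"x":0,"y":0,"z":0,"ax":0,"ay":0,"az":0}]' -1 35
python3 go.py 477.5 295 50 108
```

```text
t: 10.95
tool_pos: [478.5, 295.1, 53.8]
tcp_rot: [[-0.309, 0.951, -0.001], [0.951, 0.309, -0.0], [-0.0, -0.001, -1.0]]
wrist_force: [0.5, -0.5, -0.5]
gripper_width: 0.498
t: 11.55
tool_pos: [478.1, 295.1, 54.4]
tcp_rot: [[-0.309, 0.951, -0.001], [0.951, 0.309, -0.0], [-0.0, -0.001, -1.0]]
wrist_force: [-3.9, -2.1, 6.2]
gripper_width: 0.251
t 11.6 pos [478.1 295.1  54.4] yaw 108.0 j [ 25.  35. 107.  -0.  38.   7.] F [-3.9 -2.1  6.2] w 23.9
shift [ 0.0001 -0.0006  0.0044]
az 0.0 tilt 0.06
```

```bash
python3 -m inch '[{"x":0,"y":0,"z":0,"ax":0,"ay":0,"az":5.7},{"x":0,"y":0,"z":-0.0003,"ax":0,"ay":0,"az":11.5},{"x":0,"y":0,"z":-0.0008,"ax":0,"ay":0,"az":3.8},{"x":0,"y":0,"z":-0.0014,"ax":0,"ay":0,"az":-3.8},{"x":0,"y":0,"z":-0.002,"ax":0,"ay":0,"az":-11.5},{"x":0,"y":0,"z":-0.0026,"ax":0,"ay":0,"az":-3.8},{"x":0,"y":0,"z":-0.0032,"ax":0,"ay":0,"az":3.8},{"x":0,"y":0,"z":-0.0038,"ax":0,"ay":0,"az":11.5},{"x":0,"y":0,"z":-0.0044,"ax":0,"ay":0,"az":3.8},{"x":0,"y":0,"z":-0.005,"ax":0,"ay":0,"az":-3.8},{"x":0,"y":0,"z":-0.0056,"ax":0,"ay":0,"az":-11.5}]' -1 40
python3 -m inch '[{"x":0,"y":0,"z":-0.0006,"ax":0,"ay":0,"az":7.7},{"x":0,"y":0,"z":-0.0012,"ax":0,"ay":0,"az":15.4},{"x":0,"y":0,"z":-0.0018,"ax":0,"ay":0,"az":23},{"x":0,"y":0,"z":-0.0024,"ax":0,"ay":0,"az":15.4},{"x":0,"y":0,"z":-0.003,"ax":0,"ay":0,"az":7.7},{"x":0,"y":0,"z":-0.0036,"ax":0,"ay":0,"az":0}]'
python3 go.py
python3 - <<'E'
from h import *
b=np.array(cap("scene")["image"])[150:270,300:430,::-1]
cv2.imwrite('pics/b5.png',cv2.resize(b,None,fx=4.5,fy=4.5,interpolation=2))
E
```

```text
t: 12.65
tool_pos: [478.5, 295.4, 59.2]
tcp_rot: [[-0.497, 0.868, -0.0], [0.868, 0.497, -0.0], [0.0, -0.0, -1.0]]
wrist_force: [0.6, 1.3, -7.6]
gripper_width: 0.255
t: 13.25
tool_pos: [478.5, 295.4, 62.7]
tcp_rot: [[-0.497, 0.868, -0.001], [0.868, 0.497, -0.0], [0.0, -0.001, -1.0]]
wrist_force: [-0.2, 1.3, -6.9]
gripper_width: 0.253
t 13.2 pos [478.5 295.4  62.7] yaw 119.8 j [ 25.  34. 106.   0.  39.  -5.] F [-0.2  1.3 -6.9] w 24.0
```

View pics/b5.png

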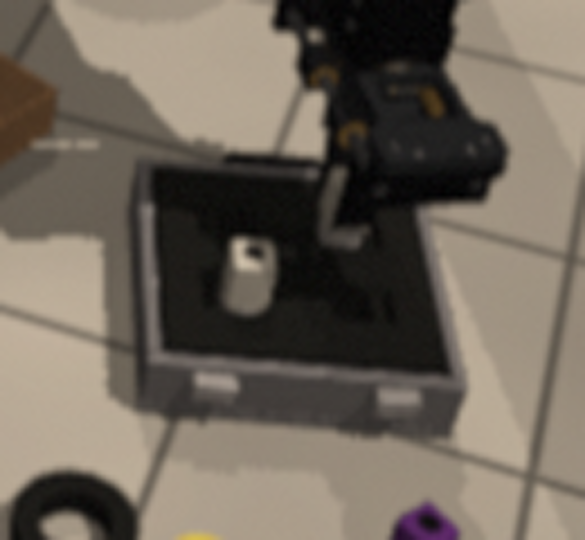

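```bash
cat > ins.py <<'E'
from h import *
import sys
u,v=int(sys.argv[1]),int(sys.argv[2]) # patch centre
r=cv2.resize(cv2.imread('pics/scene0.png'),(512,384),interpolation=cv2.INTER_AREA)
c=cap("scene");b=np.array(c["image"])[:,:,::-1]
g=lambda i:cv2.cvtColor(np.ascontiguousarray(i),cv2.COLOR_BGR2GRAY)
T=cv2.resize(g(r[v-12:v+12,u-9:u+9]),None,fx=8,fy=8,interpolation=2)
S=cv2.resize(g(b[v-22:v+22,u-17:u+17]),None,fx=8,fy=8,interpolation=2)
m=cv2.matchTemplate(S,T,cv2.TM_CCOEFF_NORMED);_,s,_,l=cv2.minMaxLoc(m)
p=px(c,[[550,255,60],[550,255,70]]); print("shift px",l[0]/8-8,l[1]/8-10,"score",round(s,3),"px per 10mm z",p[1]-p[0])
E
python3 ins.py 356 211
```

```text
shift px -0.25 0.125 score 0.953 px per 10mm z [ 0.69582385 -2.77511218]
```

Probe 3's head hasn't shifted, so the insert is staying down. I'll keep twisting probe 2 out.

```bash
python3 -m inch '[{"x":0,"y":0,"z":-0.0006,"ax":0,"ay":0,"az":7.7},{"x":0,"y":0,"z":-0.0012,"ax":0,"ay":0,"az":15.4},{"x":0,"y":0,"z":-0.0018,"ax":0,"ay":0,"az":23},{"x":0,"y":0,"z":-0.0024,"ax":0,"ay":0,"az":15.4},{"x":0,"y":0,"z":-0.003,"ax":0,"ay":0,"az":7.7},{"x":0,"y":0,"z":-0.0036,"ax":0,"ay":0,"az":0},{"x":0,"y":0,"z":-0.0042,"ax":0,"ay":0,"az":7.7},{"x":0,"y":0,"z":-0.0048,"ax":0,"ay":0,"az":15.4},{"x":0,"y":0,"z":-0.0054,"ax":0,"ay":0,"az":23},{"x":0,"y":0,"z":-0.006,"ax":0,"ay":0,"az":15.4},{"x":0,"y":0,"z":-0.0066,"ax":0,"ay":0,"az":7.7},{"x":0,"y":0,"z":-0.0072,"ax":0,"ay":0,"az":0}]'
python3 ins.py 356 211
python3 -m inch '[{"x":0,"y":0,"z":-0.0006,"ax":0,"ay":0,"az":7.7},{"x":0,"y":0,"z":-0.0012,"ax":0,"ay":0,"az":15.4},{"x":0,"y":0,"z":-0.0018,"ax":0,"ay":0,"az":23},{"x":0,"y":0,"z":-0.0024,"ax":0,"ay":0,"az":15.4},{"x":0,"y":0,"z":-0.003,"ax":0,"ay":0,"az":7.7},{"x":0,"y":0,"z":-0.0036,"ax":0,"ay":0,"az":0},{"x":0,"y":0,"z":-0.0042,"ax":0,"ay":0,"az":7.7},{"x":0,"y":0,"z":-0.0048,"ax":0,"ay":0,"az":15.4},{"x":0,"y":0,"z":-0.0054,"ax":0,"ay":0,"az":23},{"x":0,"y":0,"z":-0.006,"ax":0,"ay":0,"az":15.4},{"x":0,"y":0,"z":-0.0066,"ax":0,"ay":0,"az":7.7},{"x":0,"y":0,"z":-0.0072,"ax":0,"ay":0,"az":0}]'
python3 ins.py 356 211
```

```text
t: 14.55
tool_pos: [478.4, 295.3, 70.0]
tcp_rot: [[-0.493, 0.87, -0.001], [0.87, 0.493, -0.0], [0.0, -0.001, -1.0]]
wrist_force: [-0.5, 0.7, -6.9]
gripper_width: 0.253
shift px -0.25 0.25 score 0.95 px per 10mm z [ 0.69582385 -2.77511218]
t: 15.8
tool_pos: [478.4, 295.3, 77.3]
tcp_rot: [[-0.492, 0.871, -0.001], [0.871, 0.492, -0.0], [0.0, -0.001, -1.0]]
wrist_force: [-0.2, 0.6, -6.5]
gripper_width: 0.251
shift px -0.125 0.375 score 0.954 px per 10mm z [ 0.69582385 -2.77511218]
```

```bash
python3 -m inch '[{"x":0,"y":0,"z":-0.0006,"ax":0,"ay":0,"az":7.7},{"x":0,"y":0,"z":-0.0012,"ax":0,"ay":0,"az":15.4},{"x":0,"y":0,"z":-0.0018,"ax":0,"ay":0,"az":23},{"x":0,"y":0,"z":-0.0024,"ax":0,"ay":0,"az":15.4},{"x":0,"y":0,"z":-0.003,"ax":0,"ay":0,"az":7.7},{"x":0,"y":0,"z":-0.0036,"ax":0,"ay":0,"az":0},{"x":0,"y":0,"z":-0.0042,"ax":0,"ay":0,"az":7.7},{"x":0,"y":0,"z":-0.0048,"ax":0,"ay":0,"az":15.4},{"x":0,"y":0,"z":-0.0054,"ax":0,"ay":0,"az":23},{"x":0,"y":0,"z":-0.006,"ax":0,"ay":0,"az":15.4},{"x":0,"y":0,"z":-0.0066,"ax":0,"ay":0,"az":7.7},{"x":0,"y":0,"z":-0.0072,"ax":0,"ay":0,"az":0}]'
python3 -m inch '[{"x":0,"y":0,"z":-0.0006,"ax":0,"ay":0,"az":7.7},{"x":0,"y":0,"z":-0.0012,"ax":0,"ay":0,"az":15.4},{"x":0,"y":0,"z":-0.0018,"ax":0,"ay":0,"az":23},{"x":0,"y":0,"z":-0.0024,"ax":0,"ay":0,"az":15.4},{"x":0,"y":0,"z":-0.003,"ax":0,"ay":0,"az":7.7},{"x":0,"y":0,"z":-0.0036,"ax":0,"ay":0,"az":0},{"x":0,"y":0,"z":-0.0042,"ax":0,"ay":0,"az":7.7},{"x":0,"y":0,"z":-0.0048,"ax":0,"ay":0,"az":15.4},{"x":0,"y":0,"z":-0.0054,"ax":0,"ay":0,"az":23},{"x":0,"y":0,"z":-0.006,"ax":0,"ay":0,"az":15.4},{"x":0,"y":0,"z":-0.0066,"ax":0,"ay":0,"az":7.7},{"x":0,"y":0,"z":-0.0072,"ax":0,"ay":0,"az":0}]'
python3 -m inch '[{"x":0,"y":0,"z":-0.0006,"ax":0,"ay":0,"az":7.7},{"x":0,"y":0,"z":-0.0012,"ax":0,"ay":0,"az":15.4},{"x":0,"y":0,"z":-0.0018,"ax":0,"ay":0,"az":23},{"x":0,"y":0,"z":-0.0024,"ax":0,"ay":0,"az":15.4},{"x":0,"y":0,"z":-0.003,"ax":0,"ay":0,"az":7.7},{"x":0,"y":0,"z":-0.0036,"ax":0,"ay":0,"az":0}]'
python3 ins.py 356 211
```

```text
t: 17.05
tool_pos: [478.4, 295.2, 84.5]
tcp_rot: [[-0.49, 0.872, -0.001], [0.872, 0.49, -0.0], [0.0, -0.001, -1.0]]
wrist_force: [-0.7, 0.7, -7.7]
gripper_width: 0.251
t: 18.25
tool_pos: [478.9, 295.4, 92.5]
tcp_rot: [[-0.49, 0.871, 0.001], [0.871, 0.49, 0.0], [-0.0, 0.001, -1.0]]
wrist_force: [0.0, -0.6, 0.2]
gripper_width: 0.247
t: 18.85
tool_pos: [478.9, 295.4, 96.1]
tcp_rot: [[-0.49, 0.871, 0.001], [0.871, 0.49, 0.0], [-0.0, 0.001, -1.0]]
wrist_force: [-0.3, 0.1, -0.8]
gripper_width: 0.254
shift px -0.125 0.375 score 0.957 px per 10mm z [ 0.69582385 -2.77511218]
```

Probe 2 is free and the insert is down. I'll lift it, carry it towards the tray, and check where the tray is.

```bash
python3 go.py 480 -60 200 119.3
python3 -m inch '[{"x":0,"y":0,"z":-0.03,"ax":0,"ay":0,"az":0},{"x":0,"y":0,"z":-0.07,"ax":0,"ay":0,"az":0},{"x":0,"y":0,"z":-0.104,"ax":0,"ay":0,"az":0},{"x":-0.035,"y":-0.02,"z":-0.104,"ax":0,"ay":0,"az":0},{"x":-0.07,"y":-0.04,"z":-0.104,"ax":0,"ay":0,"az":0},{"x":-0.11,"y":-0.06,"z":-0.104,"ax":0,"ay":0,"az":0},{"x":-0.15,"y":-0.08,"z":-0.104,"ax":0,"ay":0,"az":0},{"x":-0.19,"y":-0.105,"z":-0.104,"ax":0,"ay":0,"az":0},{"x":-0.23,"y":-0.13,"z":-0.104,"ax":0,"ay":0,"az":0},{"x":-0.27,"y":-0.15,"z":-0.104,"ax":0,"ay":0,"az":0},{"x":-0.31,"y":-0.173,"z":-0.104,"ax":0,"ay":0,"az":0},{"x":-0.31,"y":-0.173,"z":-0.104,"ax":0,"ay":0,"az":0}]'
python3 ins.py 356 211; python3 go.py
python3 - <<'E'
from h import *
b=np.array(cap("scene")["image"])[100:240,120:410,::-1]
a=np.array(cap("top")["image"])[180:300,210:430,::-1]
b=cv2.resize(b,(696,336),interpolation=2);a=cv2.resize(a,(440,240),interpolation=2)
a=cv2.copyMakeBorder(a,0,0,0,256,0)
cv2.imwrite('pics/b6.png',np.vstack([b,a]))
E
```

```text
t 18.9 pos [479.  295.4  96.2] yaw 119.9 j [ 25.  32. 105.  -0.  43.  -5.] F [-0.3 -0.3 -1.3] w 24.0
shift [-0.3088 -0.1759 -0.1039]
az 0.6 tilt 0.06
t: 20.1
tool_pos: [481.1, -64.1, 200.0]
tcp_rot: [[-0.481, 0.877, 0.001], [0.877, 0.481, -0.001], [-0.002, 0.001, -1.0]]
wrist_force: [-0.1, -0.0, -0.7]
gripper_width: 0.249
shift px 0.0 0.0 score 0.996 px per 10mm z [ 0.69582385 -2.77511218]
t 20.1 pos [480.9 -62.  199.9] yaw 118.8 j [-15.  18. 110.  -0.  53. -44.] F [-0.   0.3 -0. ] w 23.7
```

View pics/b6.png

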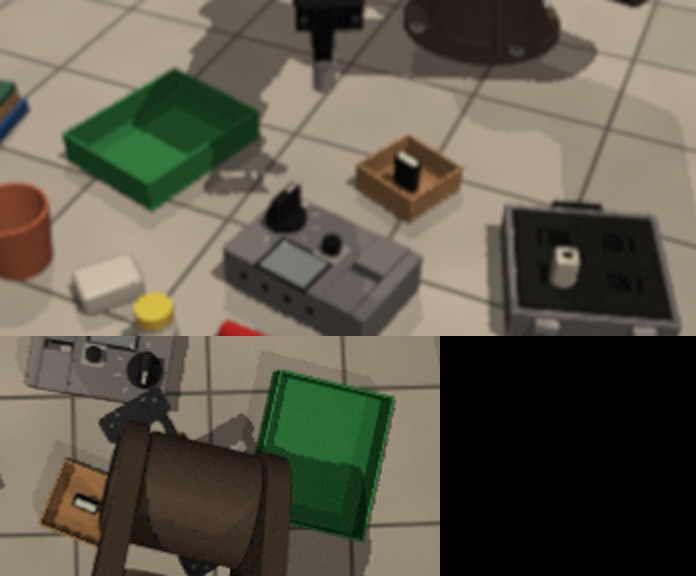

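The tray hasn't moved. Placing probe 2.

```bash
python3 go.py 452.5 -273.5 53 110
python3 -m inch '[{"x":-0.04,"y":-0.025,"z":0,"ax":0,"ay":0,"az":0},{"x":-0.08,"y":-0.055,"z":0,"ax":0,"ay":0,"az":0},{"x":-0.12,"y":-0.085,"z":0,"ax":0,"ay":0,"az":0},{"x":-0.16,"y":-0.11,"z":0,"ax":0,"ay":0,"az":0},{"x":-0.171,"y":-0.127,"z":0.02,"ax":0,"ay":0,"az":0},{"x":-0.171,"y":-0.127,"z":0.06,"ax":0,"ay":0,"az":0},{"x":-0.171,"y":-0.127,"z":0.09,"ax":0,"ay":0,"az":0},{"x":-0.171,"y":-0.127,"z":0.1,"ax":0,"ay":0,"az":0},{"x":-0.171,"y":-0.127,"z":0.1,"ax":0,"ay":0,"az":0}]'
python3 go.py 452.5 -273.5 52 110
```

```text
t 20.2 pos [480.8 -59.6 199.9] yaw 119.2 j [-15.  18. 110.   0.  53. -44.] F [-0.3  0.6 -0.9] w 23.3
shift [-0.173  -0.129   0.1469]
az 9.2 tilt 0.02
t: 21.15
tool_pos: [454.9, -269.9, 99.1]
tcp_rot: [[-0.493, 0.87, -0.002], [0.87, 0.493, 0.001], [0.002, -0.001, -1.0]]
wrist_force: [0.1, 0.4, -1.1]
gripper_width: 0.251
t 21.1 pos [ 454.9 -269.9   99.1] yaw 119.5 j [-38.  29. 110.  -0.  41. -67.] F [ 0.1  0.4 -1.1] w 23.8
shift [-0.0021 -0.0038  0.0471]
az 9.5 tilt 0.11
```

```bash
python3 -m inch '[{"x":-0.001,"y":-0.002,"z":0.015,"ax":0,"ay":0,"az":0},{"x":-0.001,"y":-0.002,"z":0.03,"ax":0,"ay":0,"az":0},{"x":-0.001,"y":-0.002,"z":0.04,"ax":0,"ay":0,"az":0},{"x":-0.001,"y":-0.002,"z":0.046,"ax":0,"ay":0,"az":0},{"x":-0.001,"y":-0.002,"z":0.048,"ax":0,"ay":0,"az":0},{"x":-0.001,"y":-0.002,"z":0.048,"ax":0,"ay":0,"az":0}]'
```

```text
t: 21.75
tool_pos: [453.6, -272.9, 52.1]
tcp_rot: [[-0.493, 0.87, 0.0], [0.87, 0.493, -0.0], [-0.001, 0.0, -1.0]]
wrist_force: [0.0, 0.4, 0.2]
gripper_width: 0.249
```

```bash
python3 -m inch '[{"x":0,"y":0,"z":0.0015,"ax":0,"ay":0,"az":0},{"x":0,"y":0,"z":0.002,"ax":0,"ay":0,"az":0}]'
python3 -m inch '[{"x":0,"y":0,"z":0,"ax":0,"ay":0,"az":0},{"x":0,"y":0,"z":0,"ax":0,"ay":0,"az":0},{"x":0,"y":0,"z":0,"ax":0,"ay":0,"az":0},{"x":0,"y":0,"z":0,"ax":0,"ay":0,"az":0},{"x":0,"y":0,"z":-0.02,"ax":0,"ay":0,"az":0},{"x":0,"y":0,"z":-0.06,"ax":0,"ay":0,"az":0},{"x":0,"y":0,"z":-0.1,"ax":0,"ay":0,"az":0},{"x":0,"y":0,"z":-0.13,"ax":0,"ay":0,"az":0},{"x":0,"y":0,"z":-0.13,"ax":0,"ay":0,"az":0}]' 0
python3 go.py 554.5 255 180 108
```

```text
t: 21.95
tool_pos: [453.4, -273.0, 50.0]
tcp_rot: [[-0.493, 0.87, 0.0], [0.87, 0.493, -0.0], [-0.001, 0.0, -1.0]]
wrist_force: [-0.2, 0.3, -1.1]
gripper_width: 0.251
t: 22.85
tool_pos: [454.5, -273.8, 183.5]
tcp_rot: [[-0.493, 0.87, 0.005], [0.87, 0.493, -0.004], [-0.006, 0.002, -1.0]]
wrist_force: [-0.1, -0.6, -1.0]
gripper_width: 0.498
t 22.9 pos [ 454.5 -273.8  183.5] yaw 119.5 j [-38.  22. 105.  -0.  52. -68.] F [-0.1 -0.6 -1. ] w 47.3
shift [0.4108 0.3476 0.0018]
az 11.5 tilt 0.38
```

```bash
python3 -m inch '[{"x":0.03,"y":0.025,"z":0,"ax":0,"ay":0,"az":2},{"x":0.065,"y":0.055,"z":0,"ax":0,"ay":0,"az":4},{"x":0.1,"y":0.085,"z":0,"ax":0,"ay":0,"az":6},{"x":0.138,"y":0.117,"z":0,"ax":0,"ay":0,"az":8},{"x":0.176,"y":0.149,"z":0,"ax":0,"ay":0,"az":10},{"x":0.214,"y":0.181,"z":0,"ax":0,"ay":0,"az":11.5},{"x":0.252,"y":0.213,"z":0,"ax":0,"ay":0,"az":11.5},{"x":0.29,"y":0.245,"z":0,"ax":0,"ay":0,"az":11.5},{"x":0.328,"y":0.277,"z":0,"ax":0,"ay":0,"az":11.5},{"x":0.366,"y":0.309,"z":0,"ax":0,"ay":0,"az":11.5},{"x":0.4,"y":0.338,"z":0,"ax":0,"ay":0,"az":11.5},{"x":0.411,"y":0.3475,"z":0,"ax":0,"ay":0,"az":11.5}]' 0
python3 -m inch '[{"x":0,"y":0,"z":0.02,"ax":0,"ay":0,"az":0},{"x":0,"y":0,"z":0.05,"ax":0,"ay":0,"az":0},{"x":0,"y":0,"z":0.075,"ax":0,"ay":0,"az":0},{"x":0,"y":0,"z":0.08,"ax":0,"ay":0,"az":0},{"x":0,"y":0,"z":0.08,"ax":0,"ay":0,"az":0}]'
python3 go.py 554.5 255 52 108
python3 - <<'E'
from h import *
b=np.array(cap("scene")["image"])[100:240,120:410,::-1]
cv2.imwrite('pics/b7.png',cv2.resize(b,(754,364),interpolation=2))
E
```

```text
t: 24.05
tool_pos: [553.0, 259.5, 178.5]
tcp_rot: [[-0.312, 0.95, -0.001], [0.95, 0.312, 0.0], [0.0, -0.001, -1.0]]
wrist_force: [0.5, -0.3, 0.7]
gripper_width: 0.499
t: 24.55
tool_pos: [552.9, 255.4, 98.9]
tcp_rot: [[-0.309, 0.951, -0.002], [0.951, 0.309, -0.001], [-0.0, -0.002, -1.0]]
wrist_force: [0.3, 1.0, -0.1]
gripper_width: 0.499
t 24.6 pos [552.9 255.4  98.9] yaw 108.0 j [19. 34. 98. -0. 48.  1.] F [ 0.3  1.  -0.1] w 47.4
shift [-0.0008  0.0015  0.0469]
az -0.0 tilt 0.12
```

View pics/b7.png

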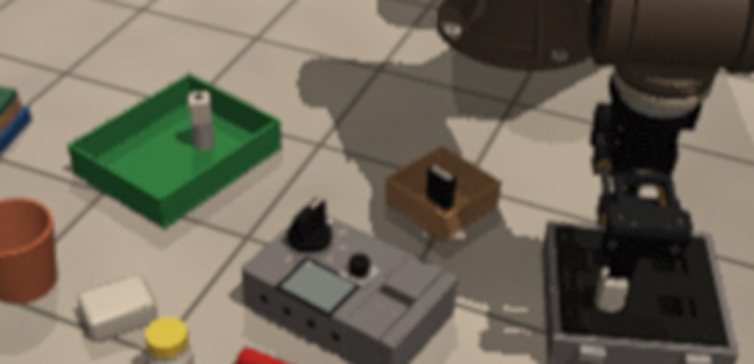

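Probe 2 stands in the tray at (200,120). The gripper is over probe 3 at (612,290).

```bash
python3 -m inch '[{"x":0,"y":0.001,"z":0.02,"ax":0,"ay":0,"az":0},{"x":0,"y":0.001,"z":0.035,"ax":0,"ay":0,"az":0},{"x":0,"y":0.001,"z":0.043,"ax":0,"ay":0,"az":0},{"x":0,"y":0.001,"z":0.046,"ax":0,"ay":0,"az":0},{"x":0,"y":0.001,"z":0.046,"ax":0,"ay":0,"az":0}]' 0
python3 -m inch '[{"x":0,"y":0,"z":0,"ax":0,"ay":0,"az":0},{"x":0,"y":0,"z":0,"ax":0,"ay":0,"az":0},{"x":0,"y":0,"z":0,"ax":0,"ay":0,"az":0},{"x":0,"y":0,"z":0,"ax":0,"ay":0,"az":0},{"x":0,"y":0,"z":0,"ax":0,"ay":0,"az":0},{"x":0,"y":0,"z":0,"ax":0,"ay":0,"az":0}]' -1 40
python3 -m inch '[{"x":0,"y":0,"z":0,"ax":0,"ay":0,"az":5.7},{"x":0,"y":0,"z":-0.0003,"ax":0,"ay":0,"az":11.5},{"x":0,"y":0,"z":-0.0008,"ax":0,"ay":0,"az":3.8},{"x":0,"y":0,"z":-0.0014,"ax":0,"ay":0,"az":-3.8},{"x":0,"y":0,"z":-0.002,"ax":0,"ay":0,"az":-11.5},{"x":0,"y":0,"z":-0.0026,"ax":0,"ay":0,"az":-3.8},{"x":0,"y":0,"z":-0.0032,"ax":0,"ay":0,"az":3.8},{"x":0,"y":0,"z":-0.0038,"ax":0,"ay":0,"az":11.5},{"x":0,"y":0,"z":-0.0044,"ax":0,"ay":0,"az":3.8},{"x":0,"y":0,"z":-0.005,"ax":0,"ay":0,"az":-3.8},{"x":0,"y":0,"z":-0.0056,"ax":0,"ay":0,"az":-11.5}]' -1 40
```

```text
t: 25.1
tool_pos: [554.5, 256.3, 54.3]
tcp_rot: [[-0.309, 0.951, 0.001], [0.951, 0.309, 0.0], [-0.0, 0.001, -1.0]]
wrist_force: [0.0, 0.8, 0.3]
gripper_width: 0.502
t: 25.7
tool_pos: [554.4, 256.4, 54.1]
tcp_rot: [[-0.309, 0.951, 0.001], [0.951, 0.309, 0.0], [-0.0, 0.001, -1.0]]
wrist_force: [-0.5, 0.4, 3.8]
gripper_width: 0.249
t: 26.8
tool_pos: [553.8, 256.2, 58.4]
tcp_rot: [[-0.497, 0.868, -0.001], [0.868, 0.497, -0.0], [0.0, -0.001, -1.0]]
wrist_force: [2.1, 2.7, -8.1]
gripper_width: 0.25
```

```bash
python3 ins.py 386 218
python3 -m inch '[{"x":0,"y":0,"z":-0.0005,"ax":0,"ay":0,"az":7.7},{"x":0,"y":0,"z":-0.001,"ax":0,"ay":0,"az":15.4},{"x":0,"y":0,"z":-0.0015,"ax":0,"ay":0,"az":23},{"x":0,"y":0,"z":-0.002,"ax":0,"ay":0,"az":15.4},{"x":0,"y":0,"z":-0.0025,"ax":0,"ay":0,"az":7.7},{"x":0,"y":0,"z":-0.003,"ax":0,"ay":0,"az":0},{"x":0,"y":0,"z":-0.0035,"ax":0,"ay":0,"az":7.7},{"x":0,"y":0,"z":-0.004,"ax":0,"ay":0,"az":15.4},{"x":0,"y":0,"z":-0.0045,"ax":0,"ay":0,"az":23},{"x":0,"y":0,"z":-0.005,"ax":0,"ay":0,"az":15.4},{"x":0,"y":0,"z":-0.0055,"ax":0,"ay":0,"az":7.7},{"x":0,"y":0,"z":-0.006,"ax":0,"ay":0,"az":0}]'
python3 ins.py 386 218
python3 - <<'E'
from h import *
b=np.array(cap("scene")["image"])[150:270,300:430,::-1]
cv2.imwrite('pics/b8.png',cv2.convertScaleAbs(cv2.resize(b,None,fx=4.5,fy=4.5,interpolation=2),alpha=2))
E
```

```text
shift px 0.5 0.625 score 0.782 px per 10mm z [ 0.69582385 -2.77511218]
t: 28.05
tool_pos: [553.8, 256.2, 64.6]
tcp_rot: [[-0.495, 0.869, -0.001], [0.869, 0.495, -0.0], [0.0, -0.001, -1.0]]
wrist_force: [1.5, 1.2, -6.1]
gripper_width: 0.249
shift px 0.375 0.375 score 0.815 px per 10mm z [ 0.69582385 -2.77511218]
```

View pics/b8.png

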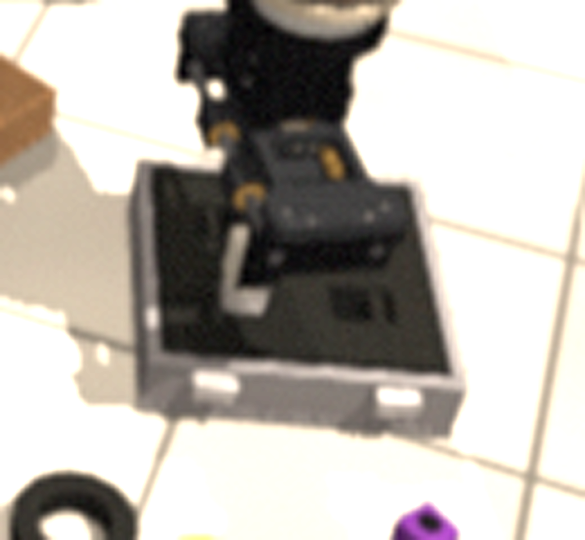

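The insert is flat in the case and its cutout hasn't shifted, so I'll keep twisting.

```bash
python3 -m inch '[{"x":0,"y":0,"z":-0.0006,"ax":0,"ay":0,"az":7.7},{"x":0,"y":0,"z":-0.0012,"ax":0,"ay":0,"az":15.4},{"x":0,"y":0,"z":-0.0018,"ax":0,"ay":0,"az":23},{"x":0,"y":0,"z":-0.0024,"ax":0,"ay":0,"az":15.4},{"x":0,"y":0,"z":-0.003,"ax":0,"ay":0,"az":7.7},{"x":0,"y":0,"z":-0.0036,"ax":0,"ay":0,"az":0},{"x":0,"y":0,"z":-0.0042,"ax":0,"ay":0,"az":7.7},{"x":0,"y":0,"z":-0.0048,"ax":0,"ay":0,"az":15.4},{"x":0,"y":0,"z":-0.0054,"ax":0,"ay":0,"az":23},{"x":0,"y":0,"z":-0.006,"ax":0,"ay":0,"az":15.4},{"x":0,"y":0,"z":-0.0066,"ax":0,"ay":0,"az":7.7},{"x":0,"y":0,"z":-0.0072,"ax":0,"ay":0,"az":0}]'
python3 ins.py 386 218
python3 -m inch '[{"x":0,"y":0,"z":-0.0006,"ax":0,"ay":0,"az":7.7},{"x":0,"y":0,"z":-0.0012,"ax":0,"ay":0,"az":15.4},{"x":0,"y":0,"z":-0.0018,"ax":0,"ay":0,"az":23},{"x":0,"y":0,"z":-0.0024,"ax":0,"ay":0,"az":15.4},{"x":0,"y":0,"z":-0.003,"ax":0,"ay":0,"az":7.7},{"x":0,"y":0,"z":-0.0036,"ax":0,"ay":0,"az":0},{"x":0,"y":0,"z":-0.0042,"ax":0,"ay":0,"az":7.7},{"x":0,"y":0,"z":-0.0048,"ax":0,"ay":0,"az":15.4},{"x":0,"y":0,"z":-0.0054,"ax":0,"ay":0,"az":23},{"x":0,"y":0,"z":-0.006,"ax":0,"ay":0,"az":15.4},{"x":0,"y":0,"z":-0.0066,"ax":0,"ay":0,"az":7.7},{"x":0,"y":0,"z":-0.0072,"ax":0,"ay":0,"az":0}]'
python3 ins.py 386 218
```

```text
t: 29.35
tool_pos: [553.8, 256.2, 71.9]
tcp_rot: [[-0.492, 0.871, -0.001], [0.871, 0.492, -0.0], [0.0, -0.001, -1.0]]
wrist_force: [1.4, 0.9, -6.6]
gripper_width: 0.249
shift px 0.25 0.625 score 0.896 px per 10mm z [ 0.69582385 -2.77511218]
t: 30.6
tool_pos: [553.8, 256.2, 79.2]
tcp_rot: [[-0.49, 0.872, -0.001], [0.872, 0.49, -0.0], [0.0, -0.001, -1.0]]
wrist_force: [0.7, 1.9, -6.8]
gripper_width: 0.25
shift px 0.125 0.0 score 0.949 px per 10mm z [ 0.69582385 -2.77511218]
```

```bash
python3 -m inch '[{"x":0,"y":0,"z":-0.0006,"ax":0,"ay":0,"az":7.7},{"x":0,"y":0,"z":-0.0012,"ax":0,"ay":0,"az":15.4},{"x":0,"y":0,"z":-0.0018,"ax":0,"ay":0,"az":23},{"x":0,"y":0,"z":-0.0024,"ax":0,"ay":0,"az":15.4},{"x":0,"y":0,"z":-0.003,"ax":0,"ay":0,"az":7.7},{"x":0,"y":0,"z":-0.0036,"ax":0,"ay":0,"az":0},{"x":0,"y":0,"z":-0.0042,"ax":0,"ay":0,"az":7.7},{"x":0,"y":0,"z":-0.0048,"ax":0,"ay":0,"az":15.4},{"x":0,"y":0,"z":-0.0054,"ax":0,"ay":0,"az":23},{"x":0,"y":0,"z":-0.006,"ax":0,"ay":0,"az":15.4},{"x":0,"y":0,"z":-0.0066,"ax":0,"ay":0,"az":7.7},{"x":0,"y":0,"z":-0.0072,"ax":0,"ay":0,"az":0}]'
python3 ins.py 386 218
python3 -m inch '[{"x":0,"y":0,"z":-0.0006,"ax":0,"ay":0,"az":7.7},{"x":0,"y":0,"z":-0.0012,"ax":0,"ay":0,"az":15.4},{"x":0,"y":0,"z":-0.0018,"ax":0,"ay":0,"az":23},{"x":0,"y":0,"z":-0.0024,"ax":0,"ay":0,"az":15.4},{"x":0,"y":0,"z":-0.003,"ax":0,"ay":0,"az":7.7},{"x":0,"y":0,"z":-0.0036,"ax":0,"ay":0,"az":0},{"x":0,"y":0,"z":-0.0042,"ax":0,"ay":0,"az":7.7},{"x":0,"y":0,"z":-0.0048,"ax":0,"ay":0,"az":15.4},{"x":0,"y":0,"z":-0.0054,"ax":0,"ay":0,"az":23},{"x":0,"y":0,"z":-0.006,"ax":0,"ay":0,"az":15.4},{"x":0,"y":0,"z":-0.0066,"ax":0,"ay":0,"az":7.7},{"x":0,"y":0,"z":-0.0072,"ax":0,"ay":0,"az":0}]'
python3 ins.py 386 218
```

```text
t: 31.85
tool_pos: [553.7, 256.3, 86.4]
tcp_rot: [[-0.489, 0.872, -0.001], [0.872, 0.489, -0.0], [0.0, -0.001, -1.0]]
wrist_force: [0.4, 2.4, -6.6]
gripper_width: 0.25
shift px 0.0 -0.125 score 0.952 px per 10mm z [ 0.69582385 -2.77511218]
t: 33.1
tool_pos: [554.3, 256.2, 94.5]
tcp_rot: [[-0.489, 0.873, 0.001], [0.873, 0.489, -0.0], [-0.0, 0.0, -1.0]]
wrist_force: [-0.5, 0.1, -0.1]
gripper_width: 0.25
shift px 0.125 0.125 score 0.953 px per 10mm z [ 0.69582385 -2.77511218]
```

Probe 3 is free. I'll lift it, carry it over, and look again before placing.

```bash
python3 -m inch '[{"x":0,"y":0,"z":-0.03,"ax":0,"ay":0,"az":0},{"x":0,"y":0,"z":-0.07,"ax":0,"ay":0,"az":0},{"x":0,"y":0,"z":-0.106,"ax":0,"ay":0,"az":0},{"x":-0.03,"y":-0.025,"z":-0.106,"ax":0,"ay":0,"az":0},{"x":-0.065,"y":-0.05,"z":-0.106,"ax":0,"ay":0,"az":0},{"x":-0.1,"y":-0.08,"z":-0.106,"ax":0,"ay":0,"az":0},{"x":-0.14,"y":-0.11,"z":-0.106,"ax":0,"ay":0,"az":0},{"x":-0.175,"y":-0.14,"z":-0.106,"ax":0,"ay":0,"az":0},{"x":-0.21,"y":-0.165,"z":-0.106,"ax":0,"ay":0,"az":0},{"x":-0.24,"y":-0.19,"z":-0.106,"ax":0,"ay":0,"az":0},{"x":-0.25,"y":-0.2,"z":-0.106,"ax":0,"ay":0,"az":0},{"x":-0.25,"y":-0.2,"z":-0.106,"ax":0,"ay":0,"az":0}]'
python3 - <<'E'
from h import *
b=np.array(cap("scene")["image"])[100:240,120:410,::-1]
a=np.array(cap("top")["image"])[180:300,210:430,::-1]
b=cv2.resize(b,(696,336),interpolation=2);a=cv2.resize(a,(440,240),interpolation=2)
a=cv2.copyMakeBorder(a,0,0,0,256,0)
cv2.imwrite('pics/b9.png',np.vstack([b,a]))
E
python3 go.py 534 -296 100 119
```

```text
t: 34.35
tool_pos: [503.0, -61.2, 200.4]
tcp_rot: [[-0.484, 0.875, 0.0], [0.875, 0.484, -0.0], [-0.0, 0.0, -1.0]]
wrist_force: [-0.0, 0.6, -1.5]
gripper_width: 0.249
t 34.5 pos [503.4 -59.3 200.3] yaw 119.3 j [-14.  20. 107.   0.  54. -43.] F [ 0.2  0.8 -0.9] w 24.2
shift [-0.2215 -0.089   0.1003]
az 0.3 tilt 0.02
```

View pics/b9.png

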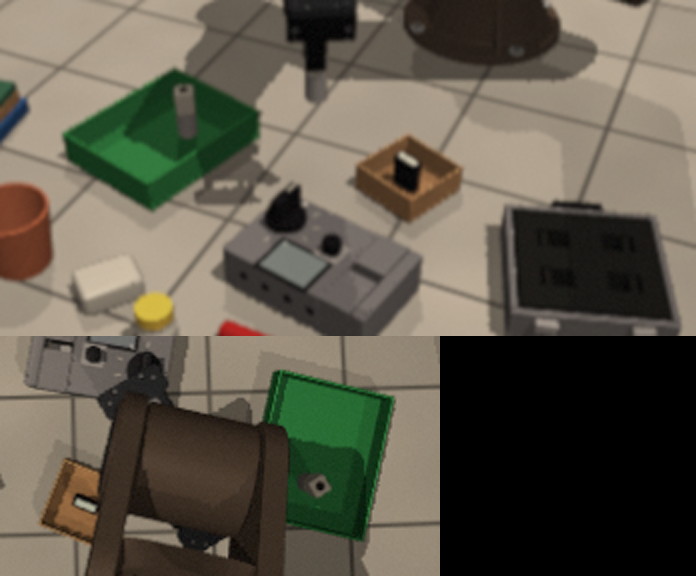

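```bash
python3 -m inch '[{"x":-0.045,"y":-0.02,"z":0,"ax":0,"ay":0,"az":0},{"x":-0.09,"y":-0.04,"z":0,"ax":0,"ay":0,"az":0},{"x":-0.135,"y":-0.06,"z":0,"ax":0,"ay":0,"az":0},{"x":-0.18,"y":-0.075,"z":0,"ax":0,"ay":0,"az":0},{"x":-0.215,"y":-0.087,"z":0.02,"ax":0,"ay":0,"az":0},{"x":-0.2215,"y":-0.089,"z":0.06,"ax":0,"ay":0,"az":0},{"x":-0.2215,"y":-0.089,"z":0.1,"ax":0,"ay":0,"az":0},{"x":-0.2215,"y":-0.089,"z":0.115,"ax":0,"ay":0,"az":0},{"x":-0.2215,"y":-0.089,"z":0.13,"ax":0,"ay":0,"az":0},{"x":-0.2215,"y":-0.089,"z":0.14,"ax":0,"ay":0,"az":0},{"x":-0.2215,"y":-0.089,"z":0.146,"ax":0,"ay":0,"az":0},{"x":-0.2215,"y":-0.089,"z":0.148,"ax":0,"ay":0,"az":0}]'
python3 go.py 534 -296 50 119
```

```text
t: 35.65
tool_pos: [535.4, -295.7, 51.9]
tcp_rot: [[-0.493, 0.87, -0.0], [0.87, 0.493, 0.0], [0.0, -0.0, -1.0]]
wrist_force: [-0.0, 0.6, 0.3]
gripper_width: 0.25
t 35.6 pos [ 535.4 -295.7   51.9] yaw 119.5 j [-35.  38.  99.  -0.  42. -65.] F [-0.   0.6  0.3] w 23.7
shift [ 0.0005 -0.0013  0.0019]
az 0.5 tilt 0.01
```

```bash
python3 -m inch '[{"x":0,"y":0,"z":0.0015,"ax":0,"ay":0,"az":0},{"x":0,"y":0,"z":0.002,"ax":0,"ay":0,"az":0}]'
python3 -m inch '[{"x":0,"y":0,"z":0,"ax":0,"ay":0,"az":0},{"x":0,"y":0,"z":0,"ax":0,"ay":0,"az":0},{"x":0,"y":0,"z":0,"ax":0,"ay":0,"az":0},{"x":0,"y":0,"z":0,"ax":0,"ay":0,"az":0},{"x":0,"y":0,"z":-0.02,"ax":0,"ay":0,"az":0},{"x":0,"y":0,"z":-0.06,"ax":0,"ay":0,"az":0},{"x":0,"y":0,"z":-0.1,"ax":0,"ay":0,"az":0},{"x":0,"y":0,"z":-0.14,"ax":0,"ay":0,"az":0},{"x":0,"y":0,"z":-0.14,"ax":0,"ay":0,"az":0}]' 0
python3 go.py 608.7 -48 120 169.3
python3 - <<'E'
from h import *
b=np.array(cap("scene")["image"])[100:240,120:280,::-1]
t=cap("top");a=np.array(t["image"])[150:290,260:420,::-1]
f=lambda i:cv2.resize(i,(400,350),interpolation=2)
cv2.imwrite('pics/b10.png',np.hstack([f(b),f(a)]))
E
```

```text
t: 35.85
tool_pos: [535.3, -296.4, 50.6]
tcp_rot: [[-0.493, 0.87, 0.001], [0.87, 0.493, -0.001], [-0.001, 0.0, -1.0]]
wrist_force: [-0.1, 0.4, -0.4]
gripper_width: 0.25
t: 36.75
tool_pos: [536.6, -297.5, 195.6]
tcp_rot: [[-0.493, 0.87, 0.007], [0.87, 0.493, -0.005], [-0.008, 0.004, -1.0]]
wrist_force: [0.1, 0.7, -0.3]
gripper_width: 0.501
t 36.8 pos [ 536.6 -297.5  195.6] yaw 119.5 j [-35.  28.  93.  -0.  59. -65.] F [ 0.1  0.7 -0.3] w 47.6
shift [0.1822 0.1854 0.0748]
az -49.8 tilt 0.5
```

View pics/b10.png

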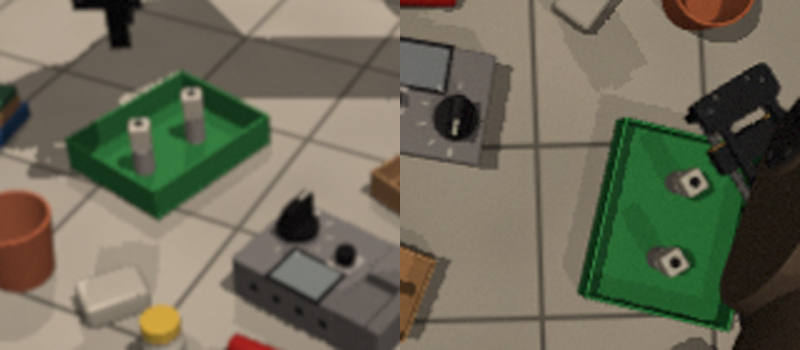

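Both probes stand in the tray. Next is the selector.

```bash
python3 -m inch '[{"x":0.03,"y":0.03,"z":0,"ax":0,"ay":0,"az":-6},{"x":0.06,"y":0.06,"z":0,"ax":0,"ay":0,"az":-13},{"x":0.09,"y":0.09,"z":0,"ax":0,"ay":0,"az":-20},{"x":0.12,"y":0.12,"z":0,"ax":0,"ay":0,"az":-27},{"x":0.15,"y":0.15,"z":0,"ax":0,"ay":0,"az":-34},{"x":0.175,"y":0.178,"z":0,"ax":0,"ay":0,"az":-41},{"x":0.182,"y":0.1855,"z":0.02,"ax":0,"ay":0,"az":-47},{"x":0.182,"y":0.1855,"z":0.05,"ax":0,"ay":0,"az":-50},{"x":0.182,"y":0.1855,"z":0.072,"ax":0,"ay":0,"az":-50},{"x":0.182,"y":0.1855,"z":0.072,"ax":0,"ay":0,"az":-50},{"x":0.182,"y":0.1855,"z":0.072,"ax":0,"ay":0,"az":-50}]' 0
python3 go.py 608.7 -48 72 169.3
python3 - <<'E'
from h import *
c=cap("scene");b=np.array(c["image"])[150:230,180:270,::-1]
cv2.imwrite('pics/b11.png',cv2.resize(b,(720,640)[0:2] and (675,600),interpolation=2))
for z in(62,75,90,93): print(z,px(c,[[608.7,-48,z]]).round(1))
E
```

```text
t: 37.95
tool_pos: [606.4, -46.7, 117.4]
tcp_rot: [[-0.983, 0.182, -0.002], [0.182, 0.983, 0.0], [0.002, -0.0, -1.0]]
wrist_force: [0.7, -0.1, 0.2]
gripper_width: 0.5
t 38.0 pos [606.4 -46.7 117.4] yaw 169.5 j [-11.  33.  97.  -0.  50. -90.] F [ 0.7 -0.1  0.2] w 47.5
shift [-0.0026 -0.0009  0.0454]
az 0.2 tilt 0.12
62 [[239.1 190.3]]
75 [[239.  186.7]]
90 [[238.9 182.4]]
93 [[238.9 181.6]]
```

View pics/b11.png

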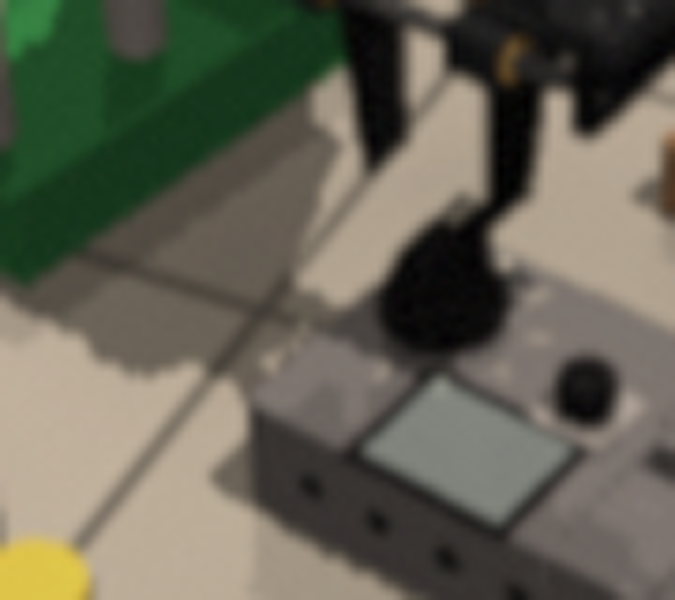

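The disc centre at (443,300) agrees with my estimate at z of about 62. Lowering the fingers beside the bar.

```bash
python3 -m inch '[{"x":-0.001,"y":-0.001,"z":0.015,"ax":0,"ay":0,"az":0},{"x":-0.001,"y":-0.001,"z":0.028,"ax":0,"ay":0,"az":0},{"x":-0.001,"y":-0.001,"z":0.038,"ax":0,"ay":0,"az":0},{"x":-0.001,"y":-0.001,"z":0.045,"ax":0,"ay":0,"az":0},{"x":-0.001,"y":-0.001,"z":0.048,"ax":0,"ay":0,"az":0},{"x":-0.001,"y":-0.001,"z":0.048,"ax":0,"ay":0,"az":0}]' 0
python3 go.py 608.7 -48 72 169.3
```

```text
t: 38.6
tool_pos: [607.4, -47.8, 69.7]
tcp_rot: [[-0.983, 0.182, -0.001], [0.182, 0.983, 0.0], [0.001, -0.0, -1.0]]
wrist_force: [-0.4, 0.0, -0.9]
gripper_width: 0.503
t 38.6 pos [607.4 -47.8  69.7] yaw 169.5 j [-11.  37.  99.  -0.  44. -90.] F [-0.4  0.  -0.9] w 47.8
shift [-0.0013  0.     -0.0023]
az 0.2 tilt 0.03
```

```bash
python3 -m inch '[{"x":-0.001,"y":0,"z":0,"ax":0,"ay":0,"az":0},{"x":-0.001,"y":0,"z":0,"ax":0,"ay":0,"az":0},{"x":-0.001,"y":0,"z":0,"ax":0,"ay":0,"az":0},{"x":-0.001,"y":0,"z":0,"ax":0,"ay":0,"az":0},{"x":-0.001,"y":0,"z":0,"ax":0,"ay":0,"az":0},{"x":-0.001,"y":0,"z":0,"ax":0,"ay":0,"az":0},{"x":-0.001,"y":0,"z":0,"ax":0,"ay":0,"az":0}]' -1 25
python3 -m inch '[{"x":0,"y":0,"z":0,"ax":0,"ay":0,"az":6},{"x":0,"y":0,"z":0,"ax":0,"ay":0,"az":12},{"x":0,"y":0,"z":0,"ax":0,"ay":0,"az":19},{"x":0,"y":0,"z":0,"ax":0,"ay":0,"az":26},{"x":0,"y":0,"z":0,"ax":0,"ay":0,"az":33},{"x":0,"y":0,"z":0,"ax":0,"ay":0,"az":40},{"x":0,"y":0,"z":0,"ax":0,"ay":0,"az":47},{"x":0,"y":0,"z":0,"ax":0,"ay":0,"az":54},{"x":0,"y":0,"z":0,"ax":0,"ay":0,"az":61},{"x":0,"y":0,"z":0,"ax":0,"ay":0,"az":68},{"x":0,"y":0,"z":0,"ax":0,"ay":0,"az":72},{"x":0,"y":0,"z":0,"ax":0,"ay":0,"az":72}]'
python3 go.py
```

```text
t: 39.3
tool_pos: [608.6, -47.8, 70.3]
tcp_rot: [[-0.983, 0.182, 0.0], [0.182, 0.983, 0.0], [-0.0, 0.0, -1.0]]
wrist_force: [0.2, 2.4, 2.4]
gripper_width: 0.147
t: 40.5
tool_pos: [608.6, -47.8, 70.3]
tcp_rot: [[-0.13, 0.992, 0.0], [0.992, 0.13, 0.0], [0.0, 0.0, -1.0]]
wrist_force: [0.8, 3.1, 2.4]
gripper_width: 0.147
t 40.5 pos [608.6 -47.8  70.3] yaw 97.5 j [-11.  37.  99.   0.  44. -18.] F [0.8 3.1 2.4] w 14.0
```

Turned by 72°. I'll release, retreat up and back, then check everything.

```bash
python3 -m inch '[{"x":0,"y":0,"z":0,"ax":0,"ay":0,"az":0},{"x":0,"y":0,"z":0,"ax":0,"ay":0,"az":0},{"x":0,"y":0,"z":0,"ax":0,"ay":0,"az":0},{"x":0,"y":0,"z":0,"ax":0,"ay":0,"az":0},{"x":0,"y":0,"z":-0.02,"ax":0,"ay":0,"az":0},{"x":0,"y":0,"z":-0.05,"ax":0,"ay":0,"az":0},{"x":0,"y":0,"z":-0.09,"ax":0,"ay":0,"az":0},{"x":0,"y":0,"z":-0.13,"ax":0,"ay":0,"az":0},{"x":0,"y":0,"z":-0.16,"ax":0,"ay":0,"az":0},{"x":0,"y":0,"z":-0.19,"ax":0,"ay":0,"az":0}]' 0
python3 -m inch '[{"x":0.03,"y":-0.04,"z":-0.02,"ax":0,"ay":0,"az":0},{"x":0.07,"y":-0.06,"z":-0.02,"ax":0,"ay":0,"az":0},{"x":0.11,"y":-0.08,"z":-0.02,"ax":0,"ay":0,"az":0},{"x":0.15,"y":-0.1,"z":-0.02,"ax":0,"ay":0,"az":0},{"x":0.2,"y":-0.1,"z":-0.02,"ax":0,"ay":0,"az":0},{"x":0.25,"y":-0.1,"z":-0.02,"ax":0,"ay":0,"az":0},{"x":0.3,"y":-0.1,"z":-0.02,"ax":0,"ay":0,"az":0},{"x":0.35,"y":-0.1,"z":-0.02,"ax":0,"ay":0,"az":0},{"x":0.39,"y":-0.1,"z":-0.02,"ax":0,"ay":0,"az":0},{"x":0.4,"y":-0.1,"z":-0.02,"ax":0,"ay":0,"az":0},{"x":0.4,"y":-0.1,"z":-0.02,"ax":0,"ay":0,"az":0},{"x":0.4,"y":-0.1,"z":-0.02,"ax":0,"ay":0,"az":0}]'
python3 go.py
python3 - <<'E'
from h import *
t=cap("top");a=np.array(t["image"])[80:290,110:430,::-1]
b=a[75:140,105:195]
im=np.vstack([cv2.resize(a,(560,368),interpolation=2),cv2.copyMakeBorder(cv2.resize(b,(315,228),interpolation=2),0,0,0,245,0)])
s=np.array(cap("scene")["image"])[100:260,130:230,::-1]
im[368:,330:560]=cv2.resize(np.array(cap("scene")["image"])[90:250,120:410,::-1],(230,228),interpolation=3)
cv2.imwrite('pics/b12.png',im)
E
```

```text
t: 41.5
tool_pos: [608.3, -48.0, 261.8]
tcp_rot: [[-0.131, 0.991, 0.001], [0.991, 0.131, -0.0], [-0.0, 0.001, -1.0]]
wrist_force: [0.3, -0.2, 0.5]
gripper_width: 0.499
t: 42.7
tool_pos: [457.1, 334.6, 280.0]
tcp_rot: [[-0.131, 0.991, -0.0], [0.991, 0.131, -0.001], [-0.001, -0.0, -1.0]]
wrist_force: [-1.0, 0.5, 0.8]
gripper_width: 0.5
t 42.7 pos [457.1 334.6 280. ] yaw 97.5 j [30. 20. 93. -0. 68. 22.] F [-1.   0.5  0.8] w 47.5
```

View pics/b12.png

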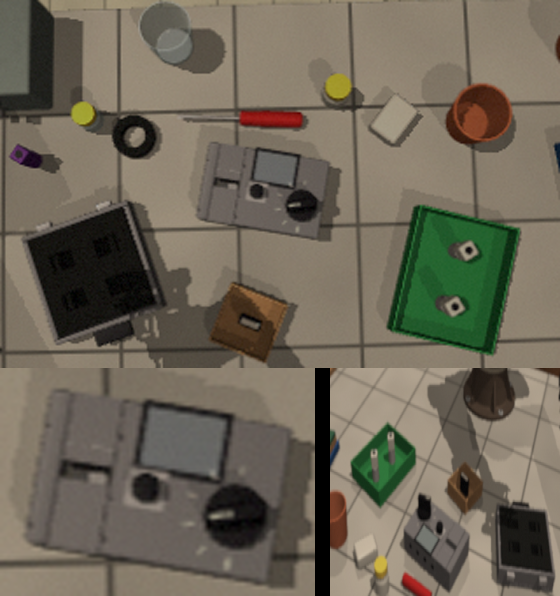

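The pointer now lies almost to image-left, at (208,522) relative to the axis at (235,518), which fits two clicks (72°). The probes stand in the tray, the cartridge is in the carton, the insert is down, and the bystanders look untouched. Handing in.

```bash
python3 -c "
from station import *
print(job_done())"
```

```text
the job is handed in; nothing more can be done
None
```

The logging kit is ready and handed in, about 43 s into the run; the hand-in gives no verdict.

- **Ejector and cartridge:** I pressed the button to its end stop (12 mm; the wrist force rose to 28 N there). The cartridge popped up, and I stood it in the carton.
- **Probes:** Two were in the case, probes 2 and 3. I twisted both out, and camera checks on the insert showed no visible lift. They now stand in the green tray.
- **Selector:** I turned it 72° clockwise, which is two clicks, and let go.

The last top and scene pictures, taken with the arm clear, showed:
- The pointer is where two clicks should put it, judged by eye because the joint can't be read.
- Both probes are upright in the tray and the cartridge is in the carton.
- The insert is flat in the case.
- The bystanders and the purple look-alike are where they were.

No check failed or disagreed. While I was pulling probe 3, the insert check matched its reference image less well (0.78–0.90 early on, 0.95 at the end).

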